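Slide the pot under the screen and start the hotplate

ROBOT

A 6-joint arm with a two-finger parallel gripper is mounted at the origin on the work surface. World frame = base frame: x ahead of the robot, y to its left, z up, the work surface at z = 0. Lengths are in m, angles in rad, forces in N, time in s.
With the tool pointing down it reaches from about 0.3 to 0.775 m from the base axis. Payload 14.6 kg.
Tool frame: the origin (TCP) lies at the very end of the fingers, on their centre line; the grasp point (between the pads) lies 19 mm behind it; x points along the fingers, y is the direction in which the jaws open and shut, and the axes are right-handed (so a half turn about x gives the same grasp; the last joint's range is limited). The gripper opens to 94 mm and grips with 3 to 60 N. Pads are 16 mm wide; open, the fingers measure 119 mm over their backs; the gripper's body (75 mm by 177 mm) begins 78 mm behind the grasp point.
Start: joints at [1.046, 0.3, 1.521, -0, 1.321, -0.067], TCP at [0.243, 0.493, 0.166] pointing down, gripper open.
Joint ranges: [-3.03, 3.03], [-0.79, 2.21], [0.23, 2.52], [-1.04, 4.18], [0, 3.07], [-2.55, 2.55]. Speed limits (rad/s): [2.22, 2.22, 2.57, 3.14, 3.14, 3.14].

INTERFACE

Orientations are given as [roll, pitch, yaw] about the fixed x, y, z axes, in that order (R = Rz(yaw) Ry(pitch) Rx(roll)).
In Python, from station import ctrl, viewer, hand_in gives the robot as it stands. The module is installed in compiled form; this text tells all that it offers.
- The arm moves only by the tool play_rows, never from a script. Its argument "deltas" is a list that holds one entry, the list of rows, each a list of 7 numbers: the shift along the tool's x, y, z in mm, then the turn, a rotation vector about the tool's x, y, z in rad, then the finger opening in mm, from 0 to 94. In form: [[[dx, dy, dz, ax, ay, az, gripper], ...]]. A call has 1 to 10 rows; each row shifts and turns the commanded pose from where the row before left it, along the tool's axes as they then stand; what a row does not reach is not made up. A row lasts 1/10 s, in which the tool goes at most 50 mm and 8.59 degrees, less where a joint would pass 70% of its speed; a pose out of reach is approached as far as the arm can. A call with a gripper value outside its range is refused whole. The fingers move at their own pace and stop on an object; "grip_force" is the grip in N (left out, the last holds). Time passes only in rows, so rows that do not move let the fingers close. It gives the time, the measured TCP pose, the force and the opening at its end, in the units of the state.
- ctrl.get_obs(): the state, without advancing time (a new reading comes with each control period).
- viewer.camera(name): name is "scene" or "top"; returns a dict with "img" (420x560x3 uint8, red, green, blue), "fx", "fy", "cx", "cy" (pixels), "distortion" ([k1, k2, p1, p2, k3] as OpenCV has them; the pictures are not rectified), "rvec" (rotation vector, rad) and "tvec" (3), from world to camera coordinates, as OpenCV has them. Camera axes: x right, y down, z forward; pixel columns grow to the right and rows downward; lengths in m; the calibration is good to about 2 mm. A picture is of the moment at which its call begins. There is no depth.
- hand_in(): hands the job in, once; it reports no verdict.
The state is a dict: "time_s": time; "qpos": joint angles; "joint_vel": joint speeds; "tau": joint torques, N m; "ee_pos": TCP position; "eef_rot": TCP orientation; "force": force on the tool from outside, world axes, zero at the start; "moment": the same for the moment, N m; "grip_width": finger opening in m.
Only numpy, scipy, OpenCV 4.12 (cv2) and the standard library are available. Lean on these libraries where they do the work, as an engineer would, in place of code of your own. Each camera call takes 0.05 s, during which the arm holds its last target.

TASK

Slide the two-handled pot along the hotplate, under the steel screen, until it stands centred on the empty circle with the concentric rings: keep it flat on the plate all the way, never lifted or tipped. Your hand cannot pass the screen, so push it by one handle, let go, and draw it on by the other. Only when it stands there and you have let go of it, twist the starter knob clockwise to its stop and let it spring back; leave the tin, the mug and the spatula beside it where they are.

Things in the scene. Friction and masses are not known exactly. Their poses are not given: they have to be found in the camera images.
- hotplate: flat aluminium double hotplate fixed to the bench, 250 mm deep (its x, -155 to +95 mm), 520 mm wide (its y), top 40 mm above the bench. Origin: on the bench surface, midway between two flat painted circles (140 mm across) centred at x 0, y -150 and +150 mm. y runs from the right circle to the left one (the line of travel), x away from the robot
- screen_edge (a point): middle of the lower edge of the fixed upright steel screen across the hotplate between the circles (at its x 0, y 0), 85 mm above the plate top; the screen is 4 mm thick, 200 mm long in the hotplate's x, and rises 85 mm from here. Two 12 mm square posts at x -88 and +88 mm carry it. The pot passes beneath it, between the posts; a hand holding the pot does not
- pot: empty round steel pot, 100 mm across, 60 mm high, 3 mm wall, about 0.45 kg, with two flat black handle tabs straight out along its +y and -y. Origin: centre of its underside; z up. Tabs: 22 mm wide (x), 12 mm thick, mid-height 44 mm above the underside, from the wall (50 mm) to 96 mm from the axis. It starts on one circle, tabs roughly along the line of travel
- dest: the empty circle, told by the flat concentric rings painted inside it (outer one 104 mm across): where the pot must go. Origin: its centre on the plate's top surface. It is the left or the right circle, whichever the pot does not start on.
- knob_grip (a point): point on the starter knob's upright axis at the height to grip it, 72 mm above the bench; round black 48 mm knob with a grip bar on top, 46 mm long (along the point's x), 14 mm thick, its top 85 mm above the bench. On the hotplate's front strip, right of the screen
- starter (a joint): starter knob angle in rad: 0 at rest (bar along the hotplate's x), growing clockwise seen from above, stop at 1.0; a spring brings it back to 0 (about 0.1 N m at the stop).
- tin: flat round brass tin, 60 mm across, 38 mm high, standing on the front strip of the hotplate to the left of the screen; a bystander, leave it alone (origin under its centre)
- mug: white mug, 85 mm high, on the bench to the left of the hotplate; a bystander, leave it alone (origin under its centre)
- spatula: spatula lying on the bench to the right of the hotplate; a bystander, leave it alone (origin under its centre)

How it is judged:
On the way, in this order (a step that is already met when the one before it is completed fails the run):
1. the pot stands on the ringed circle, within 20 mm of its centre, let go of (horizontal distance between pot and dest below 0.02 m and angle between pot's own z axis and vertical below 0.06 rad and z of pot in the frame of hotplate below 0.045 m and contact force between pot and the fingers below 0.1 N), for 0.2 s.
2. the starter knob is turned to its stop (0.9 rad or more) (value of joint starter above 0.9 rad), for 0.05 s.
At the end, for the whole second after the job is handed in: The pot stands flat on the hotplate within 20 mm of the centre of the ringed circle, at rest and let go of, and the starter knob has sprung back (below 0.12 rad) (all of step 1 and linear speed of pot below 0.02 m/s and value of joint starter below 0.12 rad); the robot touches nothing.
It fails at once if the pot is lifted more than 12 mm off the plate, or leaves the plate (z of pot in the frame of hotplate above 0.052 m or z of pot in the frame of hotplate below 0.03 m).
It fails at once if the pot is tipped by more than 0.25 rad (angle between pot's own z axis and vertical above 0.25 rad).
It fails at once if the starter is turned (over 0.5 rad) while the pot is more than 30 mm from the ringed circle's centre (value of joint starter above 0.5 rad and horizontal distance between pot and dest above 0.03 m).
It fails at once if a bystander is moved by more than 30 mm (distance of any of tin, mug, spatula from where it was at the start of the episode above 0.03 m).
It also fails if it takes over 59 s, if anything falls off the work surface, if the arm or the gripper's body presses on something with over 40 N, if the wrist force passes 120 N, or if a joint passes its speed limit or range.

## Working session

There is one attempt and no reset: what is moved stays moved. The work goes in short steps, Python scripts to look and compute and a tool call to move; the robot and the scene stay as the last step left them, time stands still between calls to the robot, and variables do not carry over. Pictures are saved under pics/ and viewed, and the job is handed in when it is done.

Besides the shell and the picture viewer there is one more tool, called after ">>>" as name([rows], argument=value, ...), one row to a line, values as JSON. play_rows: Moves the arm, as the interface text tells. Its arguments: {"type":"object","properties":{"deltas":{"type":"array","items":{"type":"array","items":{"type":"array","items":{"type":"number"}}}},"grip_force":{"type":"number"}},"required":["deltas"]}

```bash
mkdir -p pics; ls; python3 - <<'E'
from station import ctrl, viewer
import cv2, pickle
o=ctrl.get_obs(); print(o)
d={}
for n in ("scene","top"):
    c=viewer.camera(n); d[n]=c
    cv2.imwrite(f"pics/{n}0.png",c["img"][:,:,::-1])
    print(n,{k:v for k,v in c.items() if k!="img"})
pickle.dump(d,open("c0.pkl","wb"))
E
```

```text
pics
{'time_s': 0.0, 'qpos': array([ 1.04639516e+00,  3.00474825e-01,  1.52161362e+00, -2.60456397e-05,
        1.32069789e+00, -6.65914279e-02]), 'joint_vel': array([ 0.00021134,  0.00136737,  0.00017779, -0.00047048,  0.00073324,
       -0.00085671]), 'tau': array([-1.37037121e-03, -5.31809485e+01, -3.52743173e+01,  7.07437587e-02,
        2.44183384e-02, -1.60542487e-05]), 'ee_pos': array([0.2429344 , 0.4930789 , 0.16547055]), 'eef_rot': array([-1.61625655,  1.56960238, -2.07405983]), 'force': array([ 0.21541802, -0.3415499 ,  0.28711009]), 'moment': array([-0.02279462,  0.03112569, -0.00066006]), 'grip_width': 0.0939554132700569}
scene {'fx': 501.37606617602887, 'fy': 501.37606617602887, 'cx': 285.9621921327173, 'cy': 194.61265455172605, 'distortion': array([0.06274258, 0.        , 0.        , 0.        , 0.        ]), 'rvec': array([ 1.62037604,  1.85797611, -0.85826657]), 'tvec': array([ 0.04775164, -0.28506587,  1.83504002])}
top {'fx': 535.848158121546, 'fy': 535.848158121546, 'cx': 278.05534307227236, 'cy': 209.60041485875536, 'distortion': array([-0.17343308,  0.        ,  0.        ,  0.        ,  0.        ]), 'rvec': array([ 2.19962369, -2.15763456,  0.10458788]), 'tvec': array([6.22466461e-04, 5.60055587e-01, 1.22116742e+00])}
```

View pics/scene0.png

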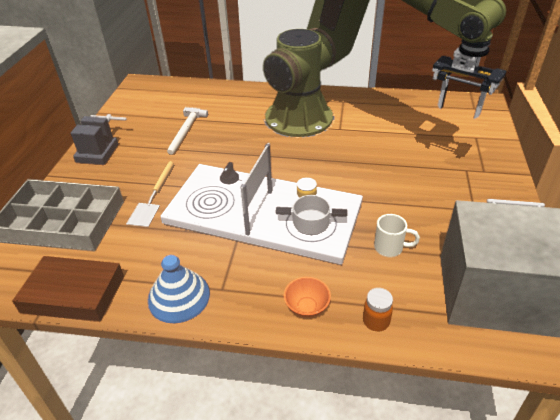

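View pics/top0.png

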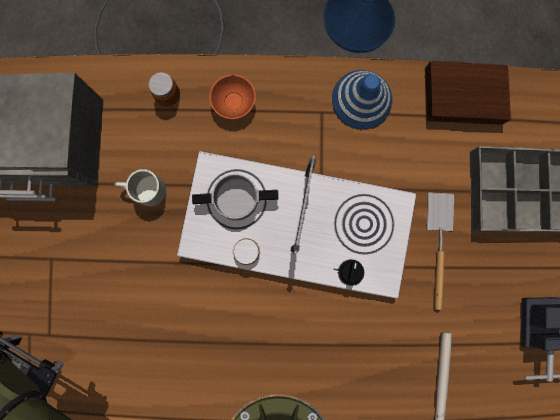

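The pot is on the left circle, at about (237,197) in the top view. The rings are at (364,224), the knob at (351,272) and the screen runs from (311,160) to (295,248). Next I'll measure these.

```bash
cat > h.py <<'E'
import numpy as np, cv2, pickle
def onplane(c,px,z):
    px=np.asarray(px,float).reshape(-1,1,2)
    K=np.array([[c["fx"],0,c["cx"]],[0,c["fy"],c["cy"]],[0,0,1]])
    n=cv2.undistortPoints(px,K,np.array(c["distortion"])).reshape(-1,2)
    R=cv2.Rodrigues(np.array(c["rvec"]))[0]; C=-R.T@np.array(c["tvec"])
    d=np.c_[n,np.ones(len(n))]@R
    s=(z-C[2])/d[:,2]
    return C+d*s[:,None]
def proj(c,P):
    K=np.array([[c["fx"],0,c["cx"]],[0,c["fy"],c["cy"]],[0,0,1]])
    return cv2.projectPoints(np.asarray(P,float).reshape(-1,3),np.array(c["rvec"]),np.array(c["tvec"]),K,np.array(c["distortion"]))[0].reshape(-1,2)
E
python3 - <<'E'
from h import *
d=pickle.load(open("c0.pkl","rb")); c=d["top"]; im=c["img"]
hsv=cv2.cvtColor(im,cv2.COLOR_RGB2HSV)
m=((hsv[:,:,1]<40)&(hsv[:,:,2]>170)).astype(np.uint8)
m[:,:178]=0; m[:,417:]=0; m[:145]=0; m[305:]=0
m=cv2.morphologyEx(m,cv2.MORPH_CLOSE,np.ones((3,3)))
cs,_=cv2.findContours(m,cv2.RETR_EXTERNAL,cv2.CHAIN_APPROX_NONE)
allp=np.vstack([k for k in cs if cv2.contourArea(k)>300]).reshape(-1,2)
W=onplane(c,allp,0.04)[:,:2]
r=cv2.minAreaRect((W*1000).astype(np.float32)); print(r); B=cv2.boxPoints(r); print(B)
# rings
g=cv2.cvtColor(im,cv2.COLOR_RGB2GRAY)
roi=(g<130).astype(np.uint8); mm=np.zeros_like(roi); cv2.circle(mm,(364,224),38,1,-1); roi&=mm
cs,_=cv2.findContours(roi,cv2.RETR_CCOMP,cv2.CHAIN_APPROX_NONE)
for k in cs:
    if len(k)>25:
        e=cv2.fitEllipse(k); print(e, onplane(c,[e[0]],0.04)[0])
o=cv2.resize(im[140:310,170:425],None,fx=3,fy=3,interpolation=cv2.INTER_CUBIC)
cv2.imwrite("pics/topz.png",o[:,:,::-1])
c=d["scene"];o=cv2.resize(c["img"][140:265,150:410],None,fx=3,fy=3,interpolation=cv2.INTER_CUBIC)
cv2.imwrite("pics/scz.png",o[:,:,::-1])
E
```

```text
((526.7172241210938, -33.880340576171875), (515.9637451171875, 246.33546447753906), 80.06493377685547)
[[ 360.8864  -266.7431 ]
 [ 603.5278  -309.24387]
 [ 692.54803  198.98242]
 [ 449.90668  241.48318]]
((363.9170227050781, 223.65142822265625), (16.0963134765625, 16.20071792602539), 132.77798461914062) [ 0.52995777 -0.18704565  0.04      ]
((364.0684509277344, 223.6444854736328), (12.173748016357422, 12.549034118652344), 149.5950927734375) [ 0.52998013 -0.18739824  0.04      ]
((363.9256591796875, 223.6903839111328), (29.8122615814209, 30.206083297729492), 141.86074829101562) [ 0.52986813 -0.18706631  0.04      ]
((364.0325927734375, 223.6194610595703), (25.983423233032227, 26.208192825317383), 132.53915405273438) [ 0.53003644 -0.18731437  0.04      ]
((363.8441162109375, 223.64651489257812), (43.085994720458984, 44.00578689575195), 166.45962524414062) [ 0.52996607 -0.18687578  0.04      ]
((363.8140563964844, 223.6525421142578), (39.38959884643555, 40.05717086791992), 143.7963409423828) [ 0.52995089 -0.18680586  0.04      ]
((363.72955322265625, 223.72145080566406), (58.464202880859375, 59.69810485839844), 162.57843017578125) [ 0.52978818 -0.18661003  0.04      ]
((363.69989013671875, 223.69151306152344), (56.65727996826172, 57.428531646728516), 133.8963623046875) [ 0.5298561  -0.18654053  0.04      ]
```

View pics/topz.png

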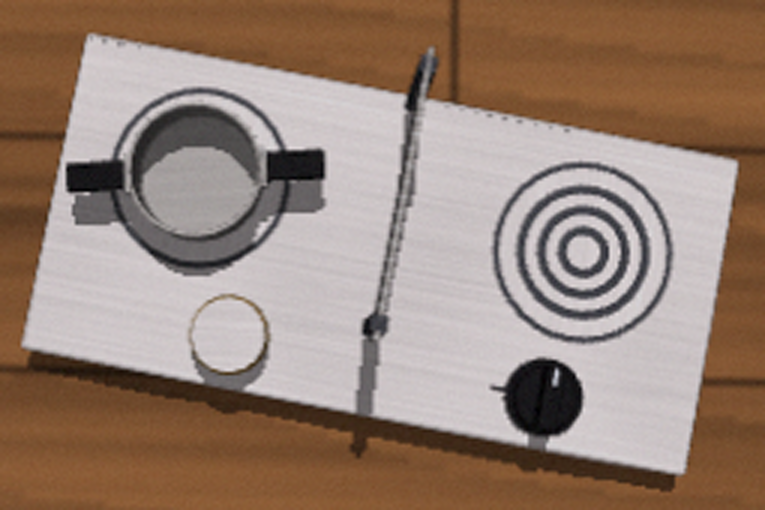

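View pics/scz.png

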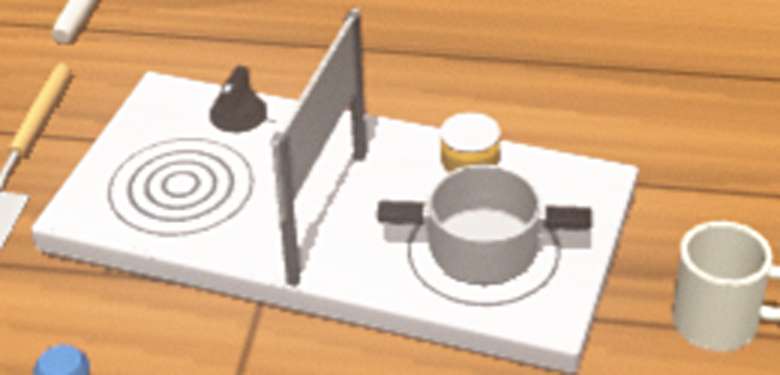

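```bash
cat >> h.py <<'E'
from scipy.spatial.transform import Rotation as Ro
O=np.array([.5563,-.0391]); YH=np.array([.1726,.985]); XH=np.array([.985,-.1726])
def hp(p): q=np.asarray(p)[...,:2]-O; return np.stack([q@XH,q@YH],-1)
def w(x,y): return O+np.asarray(x)*XH+y*YH
E
python3 - <<'E'
from h import *
from station import ctrl
d=pickle.load(open("c0.pkl","rb")); c=d["top"]; im=c["img"]
g=cv2.cvtColor(im,cv2.COLOR_RGB2GRAY)
def comp(cam,thr,box,z,nm):
    g=cv2.cvtColor(d[cam]["img"],cv2.COLOR_RGB2GRAY)
    x0,y0,x1,y1=box; m=(g[y0:y1,x0:x1]<thr).astype(np.uint8)
    n,l,s,ce=cv2.connectedComponentsWithStats(m)
    for i in range(1,n):
        if s[i,4]>40:
            ys,xs=np.where(l==i); r=cv2.minAreaRect(np.c_[xs,ys].astype(np.float32))
            p=onplane(d[cam],[ce[i]+[x0,y0]],z)[0]
            print(nm,cam,s[i],ce[i]+[x0,y0],r[1],r[2],p,hp(p)*1000)
comp("top",40,(188,185,215,215),.09,"L")
comp("top",40,(255,185,285,212),.09,"R")
comp("top",50,(335,255,370,288),.06,"knob")
comp("scene",60,(273,202,294,225),.084,"R")
comp("scene",60,(327,202,352,222),.084,"L")
R=Ro.from_euler('xyz',ctrl.get_obs()["eef_rot"]).as_matrix(); print(R)
# rim top: hand-picked rim bright pixels from topz (crop origin 170,140, x3)
e=cv2.fitEllipse(np.array([[132,170],[145,125],[195,102],[245,120],[268,170],[250,220],[198,241],[148,222]],np.float32))
print(e); p=onplane(c,[[e[0][0]/3+170-.33,e[0][1]/3+140-.33]],.10)[0]; print("rim",p,hp(p)*1000)
p=onplane(c,[[229/3+170,334/3+140]],.078)[0]; print("tin",p,hp(p)*1000)
p=onplane(c,[[543/3+170,397/3+140]],.07)[0]; print("knob",p,hp(p)*1000)
E
```

```text
L top [  4   9  19  15 166] [201.57228916 198.94578313] (14.0, 18.0) 90.0 [0.57446701 0.18150646 0.09      ] [-20.18216821 220.43298525]
R top [  4   5  19  16 173] [267.61271676 195.23699422] (15.0, 18.0) 90.0 [0.58551365 0.03545443 0.09      ] [15.90734922 78.47838812]
knob top [  3   5  26  25 487] [350.65913758 272.34291581] (24.041629791259766, 24.748737335205078) 45.0 [ 0.41820372 -0.15451112  0.06      ] [-116.10488016 -137.51536943]
[[-5.16193399e-04  4.41958081e-01  8.97035556e-01]
 [-8.92675076e-04  8.97035114e-01 -4.41958377e-01]
 [-9.99999468e-01 -1.02889728e-03 -6.85186410e-05]]
((198.79547119140625, 171.86038208007812), (138.17718505859375, 140.90367126464844), 171.4735565185547)
rim [0.57921396 0.10464284 0.1       ] [ -2.23976612 145.54164741]
tin [0.46107257 0.08016996 0.078     ] [-114.38501458  101.04465136]
knob [ 0.41848682 -0.15384382  0.07      ] [-115.94120385 -136.80921838]
```

>>> play_rows([
  [[0, -10, 30, 0, 0, 0, 50], [0, -10, 30, 0, 0, 0, 50], [0, -10, 30, 0, 0, 0, 50], [0, -10, 30, 0, 0, 0, 50], [0, -10, 30, 0, 0, 0, 50], [0, -10, 30, 0, 0, 0, 50], [0, -10, 30, 0, 0, 0, 50], [0, -10, 30, 0, 0, 0, 50], [0, -10, 30, 0, 0, 0, 50], [0, -10, 30, 0, 0, 0, 50]],
], grip_force=10)

```text
time_s: 1.1
ee_pos: [0.4687, 0.2699, 0.1658]
eef_rot: [-2.237, 1.57, -2.695]
force: [1.0, 1.0, 0.9]
grip_width: 0.0498
```

>>> play_rows([
  [[0, 0, 0, 0.13, 0, 0, 50], [0, 0, 0, 0.13, 0, 0, 50], [0, 0, 0, 0.13, 0, 0, 50], [0, 0, 0, 0.13, 0, 0, 50], [0, 0, 0, 0.13, 0, 0, 50], [0, 0, 0, 0.13, 0, 0, 50], [0, 0, 0, 0.13, 0, 0, 50], [0, 0, 0, 0.13, 0, 0, 50], [0, 0, 0, 0, 0, 0, 50]],
])

```text
time_s: 2.0
ee_pos: [0.4679, 0.271, 0.1658]
eef_rot: [-1.175, 1.57, -2.675]
force: [0.5, -0.2, 1.4]
grip_width: 0.05
```

```bash
cat >> h.py <<'E'
def to(o,xyz,th_deg):
    """errors from the measured pose to a target, in the present tool axes"""
    R=Ro.from_euler('xyz',o["eef_rot"]).as_matrix(); T=np.eye(3)
    a=np.radians(th_deg); x=np.array([0,0,-1.]); y=np.array([np.cos(a),np.sin(a),0])
    T=np.c_[x,y,np.cross(x,y)]
    print("t",round(o["time_s"],2),"pos",o["ee_pos"].round(4),"hp",(hp(o["ee_pos"])*1000).round(1),"F",o["force"].round(1),"w",round(o["grip_width"]*1000,1),"q",o["qpos"].round(2))
    print("jaw angle",np.degrees(np.arctan2(R[1,1],R[0,1])).round(2),"shift mm",((np.asarray(xyz)-o["ee_pos"])@R*1000).round(1),"turn",Ro.from_matrix(R.T@T).as_rotvec().round(3))
E
python3 - <<'E'
from h import *
from station import ctrl
to(ctrl.get_obs(),[.5739,.1868,.165],4.3)
E
```

```text
t 2.0 pos [0.4679 0.271  0.1658] hp [-140.6  290.2] F [ 0.5 -0.2  1.4] w 50.0 q [ 0.46  0.28  1.55 -0.    1.31  0.39]
jaw angle 4.06 shift mm [ 0.7 99.8 91.5] turn [-0.004  0.     0.001]
```

>>> play_rows([
  [[0, 20, 18.4, 0, 0, 0, 50], [0, 20, 18.4, 0, 0, 0, 50], [0, 20, 18.4, 0, 0, 0, 50], [0, 20, 18.4, 0, 0, 0, 50], [0, 20, 18.4, 0, 0, 0, 50], [10, 0, 0, 0, 0, 0, 50], [10, 0, 0, 0, 0, 0, 50], [10, 0, 0, 0, 0, 0, 50], [10, 0, 0, 0, 0, 0, 50], [0, 0, 0, 0, 0, 0, 50]],
])

```text
time_s: 3.0
ee_pos: [0.5733, 0.1869, 0.1243]
eef_rot: [-1.393, 1.568, -2.889]
force: [-0.5, 0.2, -0.1]
grip_width: 0.0502
```

```bash
python3 - <<'E'
from h import *
from station import ctrl,viewer
to(ctrl.get_obs(),[.5739,.1868,.067],4.3)
c=viewer.camera("scene");o=cv2.resize(c["img"][110:265,150:410],None,fx=3,fy=3,interpolation=cv2.INTER_CUBIC)
cv2.imwrite("pics/s1.png",o[:,:,::-1])
c=viewer.camera("top");o=cv2.resize(c["img"][140:310,120:375],None,fx=3,fy=3,interpolation=cv2.INTER_CUBIC)
cv2.imwrite("pics/t1.png",o[:,:,::-1])
E
```

```text
t 3.0 pos [0.5733 0.1869 0.1243] hp [-22.2 225.6] F [-0.5  0.2 -0.1] w 50.2 q [0.25 0.45 1.41 0.   1.28 0.18]
jaw angle 4.26 shift mm [57.3  0.7  0.1] turn [-0.001  0.     0.003]
```

View pics/s1.png

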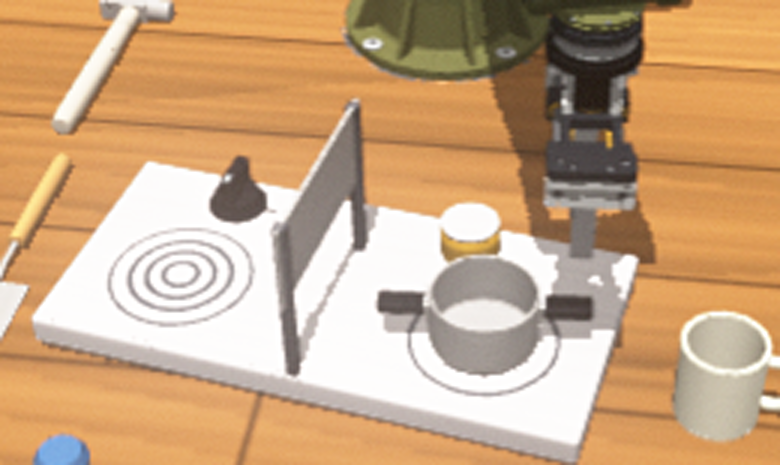

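View pics/t1.png

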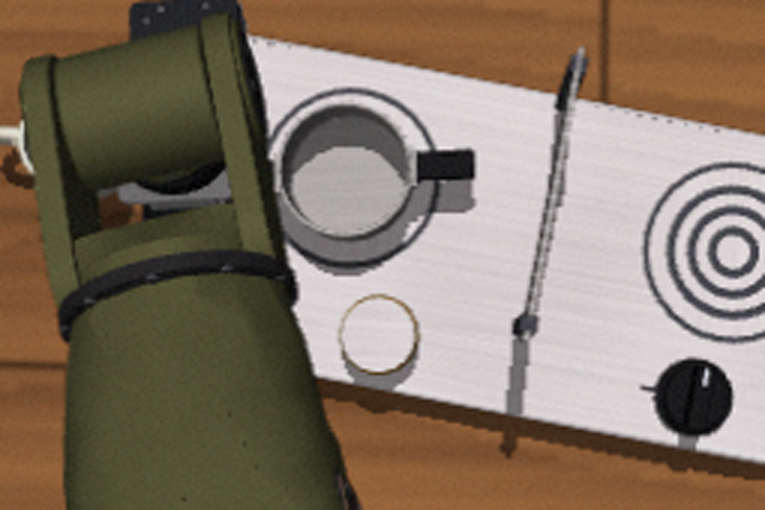

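```bash
python3 - <<'E'
from h import *
d=pickle.load(open("c0.pkl","rb"))
t=np.array([.5733,.1869,.1243]); y=np.array([np.cos(.074),np.sin(.074),0])
P=[t,t+.025*y,t-.025*y,[.5733,.1869,.084]]
print((proj(d["scene"],P)-[150,110])*3)
E
```

```text
[[577.68685683 268.88679621]
 [578.07716083 288.41830489]
 [577.31101818 249.90759039]
 [575.18727503 302.74879797]]
```

```bash
python3 - <<'E'
from h import *
im=cv2.imread("pics/s1.png")[120:360,480:680]
cv2.imwrite("pics/s1z.png",cv2.resize(im,None,fx=3,fy=2.5))
E
```

```text
(no output)
```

View pics/s1z.png

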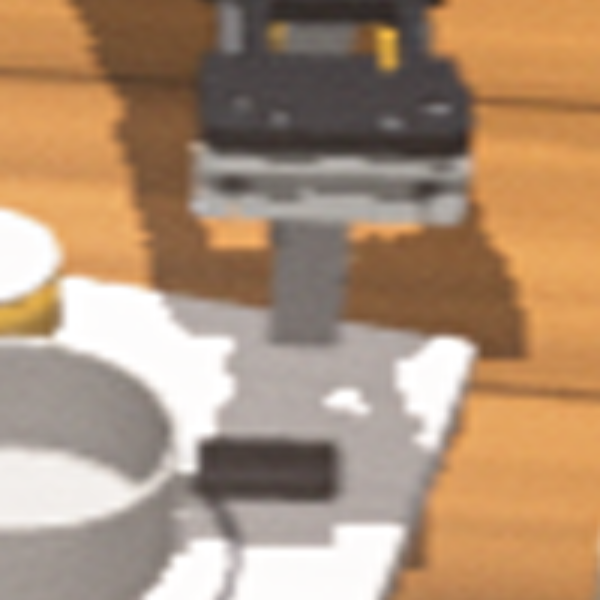

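Camera agrees with the calculated position: the fingers straddle the left tab (the tab at about (570,307) in the crop). Going down and closing.

>>> play_rows([
  [[10, 0.7, 0, 0, 0, 0, 50], [10, 0, 0, 0, 0, 0, 50], [10, 0, 0, 0, 0, 0, 50], [10, 0, 0, 0, 0, 0, 50], [10, 0, 0, 0, 0, 0, 50], [7, 0, 0, 0, 0, 0, 50], [0, 0, 0, 0, 0, 0, 50]],
])

```text
time_s: 3.8
ee_pos: [0.5746, 0.1865, 0.0678]
eef_rot: [-1.377, 1.569, -2.875]
force: [0.1, -0.0, -0.2]
grip_width: 0.05
```

>>> play_rows([
  [[0, 0, 0, 0, 0, 0, 15], [0, 0, 0, 0, 0, 0, 15], [0, 0, 0, 0, 0, 0, 15], [0, 0, 0, 0, 0, 0, 15], [0, 0, 0, 0, 0, 0, 15], [0, 0, 0, 0, 0, 0, 15]],
], grip_force=10)

```text
time_s: 4.4
ee_pos: [0.5752, 0.1867, 0.0691]
eef_rot: [1.69, 1.571, 0.193]
force: [-0.1, 0.2, -0.1]
grip_width: 0.0152
```

```bash
python3 - <<'E'
from h import *
from station import ctrl,viewer
to(ctrl.get_obs(),[*w(0,58),.067],-9.94)
c=viewer.camera("scene");o=cv2.resize(c["img"][110:265,150:410],None,fx=3,fy=3,interpolation=cv2.INTER_CUBIC)
cv2.imwrite("pics/s2.png",o[:,:,::-1])
E
```

```text
t 4.4 pos [0.5752 0.1867 0.0691] hp [-20.4 225.6] F [-0.1  0.2 -0.1] w 15.2 q [ 0.25  0.51  1.46 -0.    1.17  0.18]
jaw angle 4.18 shift mm [ 5.20000e+00  1.41165e+04 -5.60237e+04] turn [ 0.247 -0.    -0.   ]
```

View pics/s2.png

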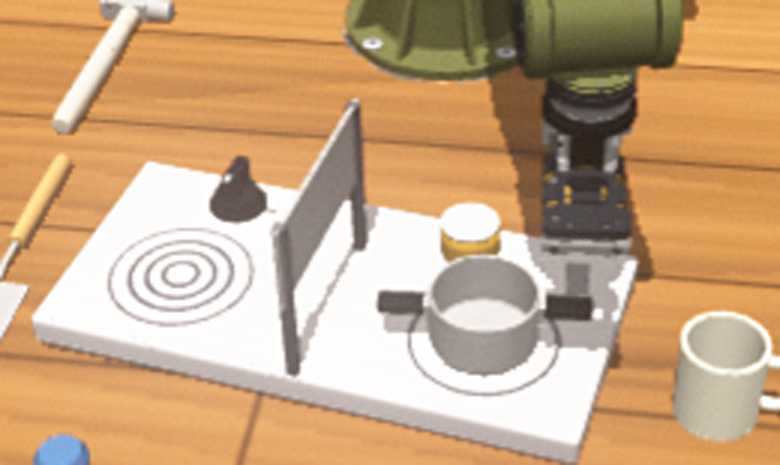

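The grip closed to 15 mm with nothing in it. The fingers at (578,280) are behind the tab at (568,307). I'll check the tab position from the scene view and by triangulation.

```bash
sed -i 's/def w(x,y).*/def w(x,y): return (O*1000+x*XH*1000\/1+0)*0 + O + (x*XH+y*YH)\/1000 if False else O+(x*XH+y*YH)\/1000./' h.py; sed -i 's/def w(x,y).*/def w(x,y): return O+(x*XH+y*YH)\/1000./' h.py
python3 - <<'E'
from h import *
d=pickle.load(open("c0.pkl","rb"))
S=d["scene"];T=d["top"]
def scn(cx,cy): return [cx/3+150-.33,cy/3+140-.33]   # scz crop
def tp(cx,cy): return [cx/3+170-.33,cy/3+140-.33]
for n,s,t in (("L",(568,217),(95,176)),("R",(401,212),(296,165))):
    print(n,onplane(S,[scn(*s)],.09),onplane(T,[tp(*t)],.09))
    # triangulate
    a0,a1=onplane(S,[scn(*s)],0)[0],onplane(S,[scn(*s)],.1)[0]
    b0,b1=onplane(T,[tp(*t)],0)[0],onplane(T,[tp(*t)],.1)[0]
    u=a1-a0;v=b1-b0;M=np.c_[u,-v];k=np.linalg.lstsq(M,b0-a0,rcond=None)[0]
    print(" tri",a0+k[0]*u,b0+k[1]*v)
print("rings scene",onplane(S,[scn(181,184)],.04))
for p in ([.5752,.1867,.0691],[.5752,.1867,.084]):print((proj(S,p)-[150,110])*3)
E
```

```text
L [[0.58478241 0.18014692 0.09      ]] [[0.5758131  0.18207564 0.09      ]]
 tri [0.57697943 0.17999827 0.08266703] [0.57656544 0.18304308 0.08304583]
R [[0.59668049 0.0337367  0.09      ]] [[0.58680597 0.03388139 0.09      ]]
 tri [0.58806033 0.03225068 0.08179829] [0.58777124 0.0339892  0.08178713]
rings scene [[ 0.53149975 -0.18964476  0.04      ]]
[[573.93184609 316.37456415]]
[[574.82645865 304.19155118]]
```

```bash
python3 - <<'E'
from h import *
from station import viewer
c=viewer.camera("scene"); im=c["img"][175:235,310:370]
g=np.clip(im.astype(float)*1.0,0,255).astype(np.uint8)
cv2.imwrite("pics/s2z.png",cv2.resize(g,None,fx=9.5,fy=9.5,interpolation=cv2.INTER_NEAREST)[:,:,::-1])
E
```

```text
(no output)
```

View pics/s2z.png

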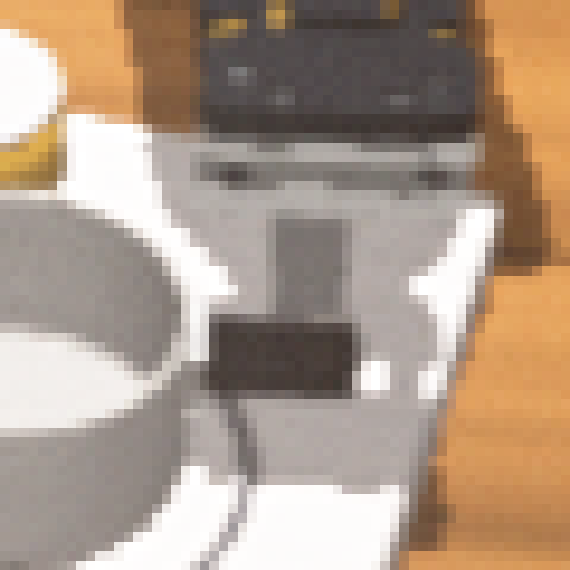

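```bash
python3 - <<'E'
from h import *
from station import viewer,ctrl
d=pickle.load(open("c0.pkl","rb"));S=d["scene"]
t=np.array([.2429,.4931,.1655]);y=np.array([.442,.897,0])
print(proj(S,[t,t+.047*y,t-.047*y]))
im=S["img"][40:150,400:530]; cv2.imwrite("pics/s0z.png",cv2.resize(im,None,fx=5,fy=5,interpolation=cv2.INTER_NEAREST)[:,:,::-1])
c=viewer.camera("top"); cv2.imwrite("pics/t2.png",c["img"][:,:,::-1])
print(ctrl.get_obs())
E
```

```text
[[455.11105002 123.23322514]
 [471.04834516 128.03845651]
 [439.66293581 118.56030951]]
{'time_s': 4.55, 'qpos': array([2.53232011e-01, 5.10878783e-01, 1.46040761e+00, 4.10440049e-06,
       1.17030826e+00, 1.80249868e-01]), 'joint_vel': array([ 1.96314954e-05, -1.84459448e-04, -5.47490024e-04, -1.00937998e-03,
       -1.63385622e-03, -9.71532132e-04]), 'tau': array([ 1.45894872e-03, -6.26375628e+01, -3.30402982e+01,  7.00207497e-02,
        3.18337588e-03, -6.77574553e-05]), 'ee_pos': array([0.57513459, 0.18664457, 0.06907083]), 'eef_rot': array([-2.47364149,  1.57079205,  2.31172803]), 'force': array([ 0.35718291,  0.79407365, -0.5493071 ]), 'moment': array([-0.02774288, -0.00894612, -0.03194763]), 'grip_width': 0.014909714818867265}
```

View pics/s0z.png

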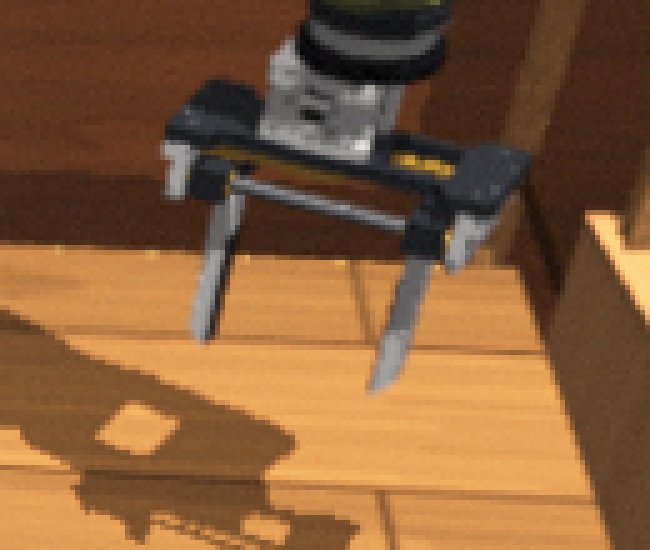

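View pics/t2.png

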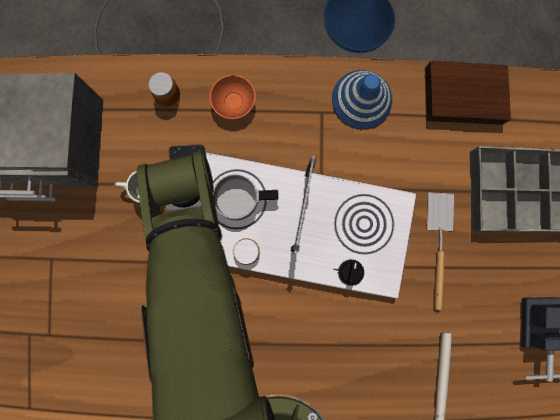

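```bash
python3 - <<'E'
from h import *
d=pickle.load(open("c0.pkl","rb"));S=d["scene"]
t=np.array([.2429,.4931,.1655]);y=np.array([.442,.897,0])
for h_ in (0,.02,.04,.06,.097,.15,.2):
    print(h_,((proj(S,[t+.047*y,t-.047*y])*0+proj(S,[t+.047*y+[0,0,h_],t-.047*y+[0,0,h_]]))-[400,40]).round(1)*5)
print("base",proj(S,[[0,0,0],[0,0,.1]]),proj(d["top"],[[0,0,0],[0,0,.1]]))
# shadow/wood: DH-free check - where observed tips lie if z=.1655
print(onplane(S,[[440.5,108],[475,118]],.1655),onplane(S,[[440.5,108],[475,118]],.2055))
im=d["top"]["img"][300:420,0:130];cv2.imwrite("pics/t0z.png",cv2.resize(im,None,fx=5,fy=5,interpolation=cv2.INTER_NEAREST)[:,:,::-1])
print("top crop", [(proj(d["top"],t+s*.047*y)-[0,300])*5 for s in (0,1,-1)])
E
```

```text
0 [[355.  440. ]
 [198.5 393. ]]
0.02 [[363.5 411. ]
 [204.5 364. ]]
0.04 [[371.5 381. ]
 [211.  334.5]]
0.06 [[380.  350.5]
 [218.  304.5]]
0.097 [[396.  292.5]
 [230.5 247.5]]
0.15 [[420.  206. ]
 [249.5 162.5]]
0.2 [[444.  119.5]
 [268.5  77.5]]
base [[299.02937244 116.60471844]
 [298.97748122  92.28302488]] [[278.31851746 446.38793004]
 [278.67715505 461.88503574]]
[[0.16203646 0.45795127 0.1655    ]
 [0.20850007 0.55297658 0.1655    ]] [[0.2287183  0.44551751 0.2055    ]
 [0.27295443 0.5359873  0.2055    ]]
top crop [array([[236.6657157 , 244.53005491]]), array([[145.29052155, 189.59851605]]), array([[329.93485629, 299.59513655]])]
```

View pics/t0z.png

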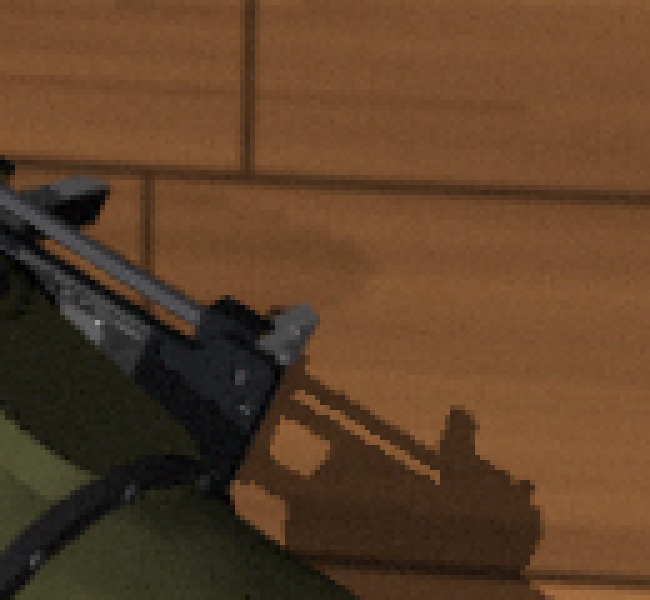

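```bash
cat >> h.py <<'E'
def tri(S,s,T,t):
    a0,a1=onplane(S,[s],0)[0],onplane(S,[s],.1)[0]; b0,b1=onplane(T,[t],0)[0],onplane(T,[t],.1)[0]
    u=a1-a0;v=b1-b0;k=np.linalg.lstsq(np.c_[u,-v],b0-a0,rcond=None)[0]
    return (a0+k[0]*u+b0+k[1]*v)/2, np.linalg.norm(a0+k[0]*u-b0-k[1]*v)
E
python3 - <<'E'
from h import *
d=pickle.load(open("c0.pkl","rb"));S=d["scene"];T=d["top"]
a=tri(S,(440.5,108),T,(61.5,363.5));b=tri(S,(475,118),T,(20.5,337.5));print(a,b,(a[0]+b[0])/2, np.linalg.norm(a[0]-b[0]))
E
```

```text
(array([0.22144408, 0.44675382, 0.20108143]), np.float64(0.00026355417826525585)) (array([0.26965796, 0.53679359, 0.20342117]), np.float64(0.0001414436430872413)) [0.24555102 0.49177371 0.2022513 ] 0.10216268236452192
```

Triangulating the fingertips in both start views gives z = 0.202, while the reported TCP z is 0.1655; x and y agree. So the real tips sit about 37 mm higher than reported, which explains the empty grasp above the tab. I'll reopen and go down further while watching the force.

>>> play_rows([
  [[0, 0, 0, 0, 0, 0, 50], [0, 0, 0, 0, 0, 0, 50], [0, 0, 0, 0, 0, 0, 50], [0, 0, 0, 0, 0, 0, 50], [6, 1, 0, 0, 0, 0, 50], [6, 1, 0, 0, 0, 0, 50], [6, 0, 0, 0, 0, 0, 50], [0, 0, 0, 0, 0, 0, 50]],
])

```text
time_s: 5.35
ee_pos: [0.5765, 0.1866, 0.0497]
eef_rot: [-1.389, 1.569, -2.887]
force: [-0.2, 0.2, 0.4]
grip_width: 0.05
```

```bash
python3 - <<'E'
from h import *
from station import ctrl,viewer
to(ctrl.get_obs(),[.577,.186,.030],4.3)
c=viewer.camera("scene"); im=c["img"][175:235,310:370]
cv2.imwrite("pics/s3z.png",cv2.resize(im,None,fx=9.5,fy=9.5,interpolation=cv2.INTER_NEAREST)[:,:,::-1])
E
```

```text
t 5.35 pos [0.5765 0.1866 0.0497] hp [-19.  225.8] F [-0.2  0.2  0.4] w 50.0 q [ 0.25  0.54  1.47 -0.    1.14  0.18]
jaw angle 4.18 shift mm [19.7  0.5  0.7] turn [-0.002  0.     0.002]
```

View pics/s3z.png

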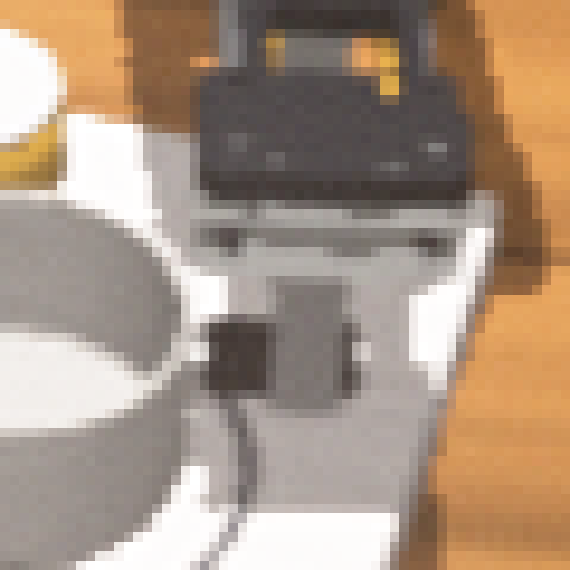

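The near finger is now in front of the tab, with its tip at about row 405 of the zoom. Going 20 mm lower, then closing.

>>> play_rows([
  [[5, 0.5, 0.7, 0, 0, 0, 50], [5, 0, 0, 0, 0, 0, 50], [5, 0, 0, 0, 0, 0, 50], [4, 0, 0, 0, 0, 0, 50], [0, 0, 0, 0, 0, 0, 50]],
])

```text
time_s: 5.9
ee_pos: [0.5773, 0.186, 0.0313]
eef_rot: [-1.406, 1.57, -2.904]
force: [-0.1, -0.0, -0.4]
grip_width: 0.0503
```

>>> play_rows([
  [[0, 0, 0, 0, 0, 0, 15], [0, 0, 0, 0, 0, 0, 15], [0, 0, 0, 0, 0, 0, 15], [0, 0, 0, 0, 0, 0, 15], [0, 0, 0, 0, 0, 0, 15], [0, 0, 0, 0, 0, 0, 15]],
], grip_force=8)

```text
time_s: 6.5
ee_pos: [0.5777, 0.1862, 0.0322]
eef_rot: [1.908, 1.571, 0.41]
force: [-1.2, 0.4, 2.0]
grip_width: 0.022
```

```bash
python3 - <<'E'
from h import *
from station import ctrl,viewer
to(ctrl.get_obs(),[*w(0,58),.030],-9.94)
c=viewer.camera("scene"); im=c["img"][165:240,290:365]
cv2.imwrite("pics/s4z.png",cv2.resize(im,None,fx=7.5,fy=7.5,interpolation=cv2.INTER_NEAREST)[:,:,::-1])
E
```

```text
t 6.5 pos [0.5777 0.1862 0.0322] hp [-17.8 225.6] F [-1.2  0.4  2. ] w 22.0 q [0.25 0.56 1.48 0.   1.1  0.18]
jaw angle 4.18 shift mm [  2.2 -23.6 166.9] turn [ 0.246 -0.    -0.   ]
```

View pics/s4z.png

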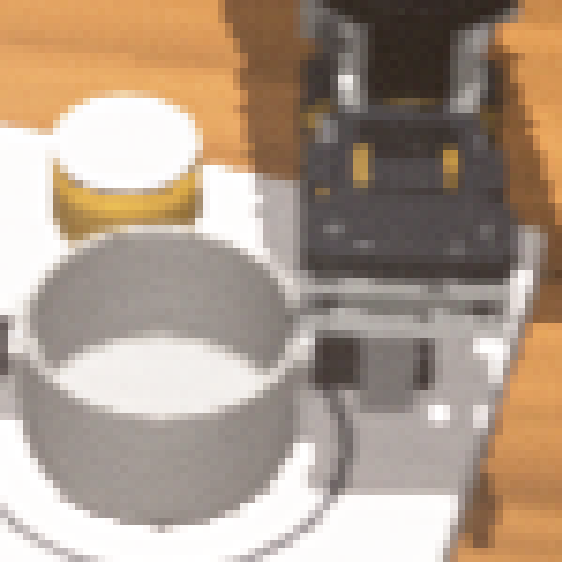

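>>> play_rows([
  [[0, 0, 5, 0.03, 0, 0, 15], [0, 0, 7, 0.04, 0, 0, 15], [0, 0, 7, 0.04, 0, 0, 15], [0, 0, 7, 0.04, 0, 0, 15], [0, 0, 7, 0.04, 0, 0, 15], [0, 0, 7, 0.04, 0, 0, 15], [0, 0, 5, 0.016, 0, 0, 15], [0, 0, 0, 0, 0, 0, 15]],
])

```text
time_s: 7.35
ee_pos: [0.5759, 0.1402, 0.0321]
eef_rot: [-0.149, 1.57, -1.894]
force: [1.0, -3.3, 2.5]
grip_width: 0.0219
```

```bash
python3 - <<'E'
from h import *
from station import ctrl,viewer
to(ctrl.get_obs(),[*w(0,58),.032],-9.94)
c=viewer.camera("scene"); im=c["img"][110:265,150:410]
cv2.imwrite("pics/s5.png",cv2.resize(im,None,fx=3,fy=3)[:,:,::-1])
E
```

```text
t 7.35 pos [0.5759 0.1402 0.0321] hp [-11.7 180. ] F [ 1.  -3.3  2.5] w 21.9 q [ 0.18  0.53  1.52 -0.    1.09  0.35]
jaw angle -9.99 shift mm [  0.2  11.8 122. ] turn [-0.001  0.001  0.   ]
```

View pics/s5.png

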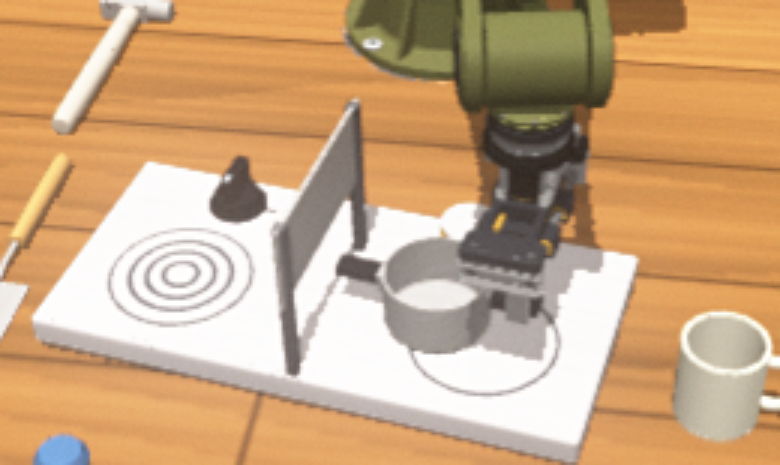

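>>> play_rows([
  [[0, 1, 6, 0, 0, 0, 15], [0, 1.5, 10, 0, 0, 0, 15], [0, 1.5, 10, 0, 0, 0, 15], [0, 1.5, 10, 0, 0, 0, 15], [0, 1.5, 10, 0, 0, 0, 15], [0, 1.5, 10, 0, 0, 0, 15], [0, 1.5, 10, 0, 0, 0, 15], [0, 1, 10, 0, 0, 0, 15], [0, 1, 8, 0, 0, 0, 15], [0, 0, 0, 0, 0, 0, 15]],
])

```text
time_s: 8.4
ee_pos: [0.5731, 0.0557, 0.032]
eef_rot: [-0.834, 1.57, -2.578]
force: [-0.3, -3.7, 3.2]
grip_width: 0.0217
```

```bash
python3 - <<'E'
from h import *
from station import ctrl,viewer
to(ctrl.get_obs(),[*w(0,58),.032],-9.94)
c=viewer.camera("scene"); im=c["img"][90:265,150:410]
cv2.imwrite("pics/s6.png",cv2.resize(im,None,fx=3,fy=3)[:,:,::-1])
E
```

```text
t 8.4 pos [0.5731 0.0557 0.032 ] hp [ 0.2 96.3] F [-0.3 -3.7  3.2] w 21.7 q [ 0.03  0.5   1.58 -0.    1.07  0.21]
jaw angle -9.93 shift mm [ 0.  -0.2 38.3] turn [0. 0. 0.]
```

View pics/s6.png

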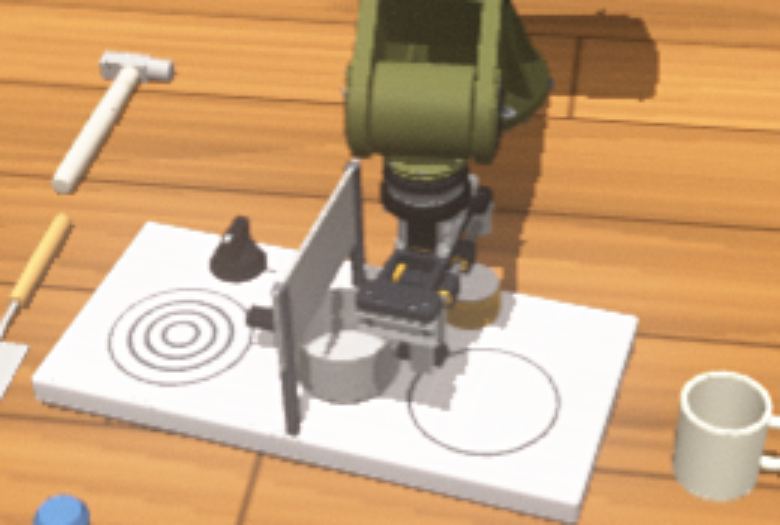

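>>> play_rows([
  [[0, 0, 8, 0, 0, 0, 15], [0, 0, 8, 0, 0, 0, 15], [0, 0, 8, 0, 0, 0, 15], [0, 0, 7, 0, 0, 0, 15], [0, 0, 4, 0, 0, 0, 15], [0, 0, 0, 0, 0, 0, 15]],
])

```text
time_s: 9.05
ee_pos: [0.5671, 0.0213, 0.032]
eef_rot: [-0.534, 1.57, -2.278]
force: [-0.9, -1.4, 2.8]
grip_width: 0.0218
```

```bash
python3 - <<'E'
from h import *
from station import ctrl,viewer
to(ctrl.get_obs(),[*w(0,58),.032],-9.94)
c=viewer.camera("scene"); im=c["img"][90:265,150:410]
cv2.imwrite("pics/s7.png",cv2.resize(im,None,fx=3,fy=3)[:,:,::-1])
E
```

```text
t 9.05 pos [0.5671 0.0213 0.032 ] hp [ 0.2 61.4] F [-0.9 -1.4  2.8] w 21.8 q [-0.03  0.48  1.6  -0.    1.06  0.15]
jaw angle -9.93 shift mm [-0.  -0.2  3.4] turn [0.    0.001 0.   ]
```

View pics/s7.png

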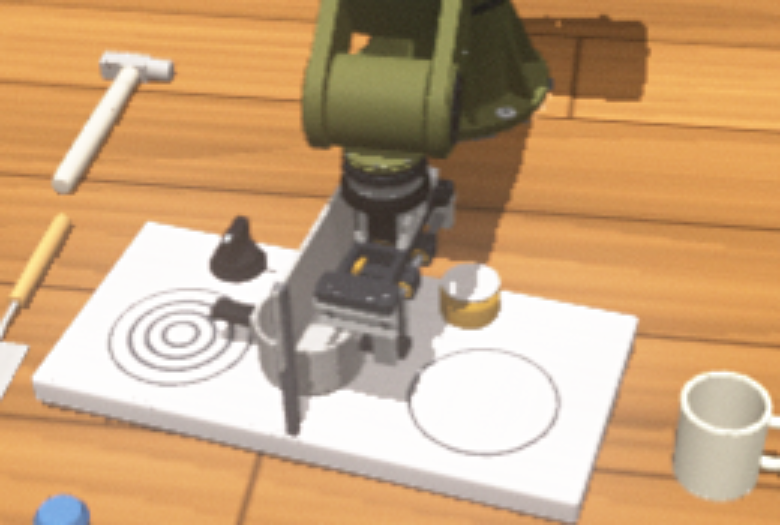

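Pot stands half under the screen, right tab sticking out at about (230,312) in the crop. Releasing, then over the screen.

>>> play_rows([
  [[0, 0, 0, 0, 0, 0, 50], [0, 0, 0, 0, 0, 0, 50], [0, 0, 0, 0, 0, 0, 50], [0, 0, 0, 0, 0, 0, 50], [-10, 0, 0, 0, 0, 0, 50], [-20, 0, 0, 0, 0, 0, 50], [-25, 0, 0, 0, 0, 0, 50], [-25, 0, 0, 0, 0, 0, 50], [-25, 0, 0, 0, 0, 0, 50], [-25, 0, 0, 0, 0, 0, 50]],
])

```text
time_s: 10.1
ee_pos: [0.5672, 0.022, 0.164]
eef_rot: [1.728, 1.57, -0.016]
force: [0.5, -0.1, 0.3]
grip_width: 0.0498
```

>>> play_rows([
  [[-25, 0, 0, 0, 0, 0, 50], [-20, 0, 0, 0, 0, 0, 50], [-15, 0, 0, 0, 0, 0, 50], [0, 0, 0, 0, 0, 0, 50]],
])

```text
time_s: 10.5
ee_pos: [0.568, 0.022, 0.2248]
eef_rot: [1.723, 1.567, -0.021]
force: [-0.5, -1.0, -1.1]
grip_width: 0.0499
```

```bash
python3 - <<'E'
from h import *
from station import ctrl,viewer
to(ctrl.get_obs(),[*w(0,-100),.222],-9.94)
for n,b in (("scene",(90,265,150,410)),("top",(140,310,170,425))):
    c=viewer.camera(n); im=c["img"][b[0]:b[1],b[2]:b[3]]
    cv2.imwrite(f"pics/{n}8.png",cv2.resize(im,None,fx=3,fy=3)[:,:,::-1])
E
```

```text
t 10.5 pos [0.568  0.022  0.2248] hp [ 1.  62.2] F [-0.5 -1.  -1.1] w 49.9 q [-0.03  0.3   1.38  0.    1.45  0.15]
jaw angle -9.91 shift mm [  2.7  -1.1 162.2] turn [ 0.001 -0.001 -0.004]
```

View pics/scene8.png

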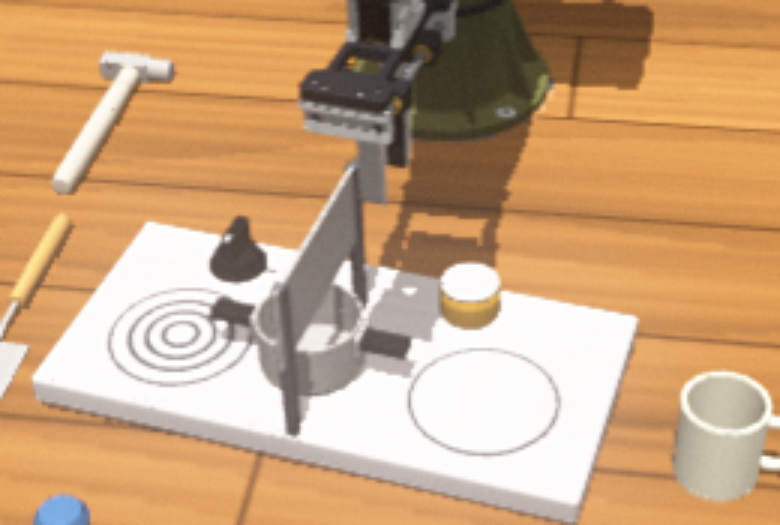

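View pics/top8.png

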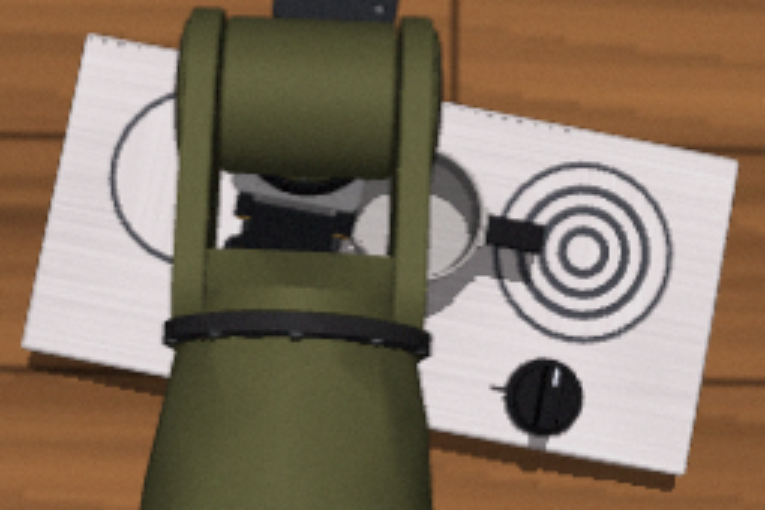

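```bash
python3 - <<'E'
from h import *
d=pickle.load(open("c0.pkl","rb"));S=d["scene"];T=d["top"]
t=np.array([.568,.022,.2248])
for z in (0,.037): print((proj(S,t+[.03,-.005,z])-[150,90])*3)
p=onplane(T,[[517/3+170-.33,234/3+140-.33]],.09)[0]; print("tabR",p,hp(p)*1000)
print(tri(S,(230/3+150,312/3+90),T,(517/3+169.7,234/3+139.7)), "end", hp(onplane(T,[[545/3+169.7,237/3+139.7]],.09)[0])*1000)
E
```

```text
[[375.96749235 241.22458506]]
[[374.42721854 205.43546819]]
tabR [ 0.53898898 -0.12976128  0.09      ] [ -1.40321963 -92.28924461]
(array([ 0.54005232, -0.13286319,  0.08016517]), np.float64(0.0036317588013127615)) end [   0.33140666 -113.14426501]
```

>>> play_rows([
  [[0, -2, 10, 0, 0, 0, 50], [0, 0, 20, 0, 0, 0, 50], [0, 0, 20, 0, 0, 0, 50], [0, 0, 20, 0, 0, 0, 50], [0, 0, 20, 0, 0, 0, 50], [0, 0, 20, 0, 0, 0, 50], [0, 0, 20, 0, 0, 0, 50], [0, 0, 20, 0, 0, 0, 50], [0, 0, 13, 0, 0, 0, 50], [0, 0, 0, 0, 0, 0, 50]],
])

```text
time_s: 11.6
ee_pos: [0.5367, -0.1396, 0.2215]
eef_rot: [-1.523, 1.57, 3.014]
force: [0.9, -0.8, 0.4]
grip_width: 0.0503
```

```bash
python3 - <<'E'
from h import *
from station import ctrl,viewer
to(ctrl.get_obs(),[*w(-1,-101),.031],-9.94)
E
```

```text
t 11.6 pos [ 0.5367 -0.1396  0.2215] hp [  -2.  -102.4] F [ 0.9 -0.8  0.4] w 50.3 q [-0.32  0.27  1.42 -0.    1.44 -0.15]
jaw angle -10.02 shift mm [190.5   1.2  -1.4] turn [-0.001  0.     0.001]
```

>>> play_rows([
  [[20, 1, -1, 0, 0, 0, 50], [25, 0, 0, 0, 0, 0, 50], [25, 0, 0, 0, 0, 0, 50], [25, 0, 0, 0, 0, 0, 50], [20, 0, 0, 0, 0, 0, 50], [15, 0, 0, 0, 0, 0, 50], [10, 0, 0, 0, 0, 0, 50], [0, 0, 0, 0, 0, 0, 50]],
])

```text
time_s: 12.4
ee_pos: [0.5379, -0.1368, 0.0809]
eef_rot: [-1.739, 1.569, 2.801]
force: [0.2, -0.0, 0.3]
grip_width: 0.0498
```

```bash
python3 - <<'E'
from h import *
from station import ctrl,viewer
to(ctrl.get_obs(),[*w(-1,-101),.031],-9.94)
c=viewer.camera("scene"); im=c["img"][90:265,150:410]
cv2.imwrite("pics/s9.png",cv2.resize(im,None,fx=3,fy=3)[:,:,::-1])
E
```

```text
t 12.4 pos [ 0.5379 -0.1368  0.0809] hp [ -1.3 -99.4] F [ 0.2 -0.   0.3] w 49.8 q [-0.32  0.4   1.6   0.    1.15 -0.14]
jaw angle -9.89 shift mm [49.9  0.4  1.6] turn [ 0.001 -0.     0.002]
```

View pics/s9.png

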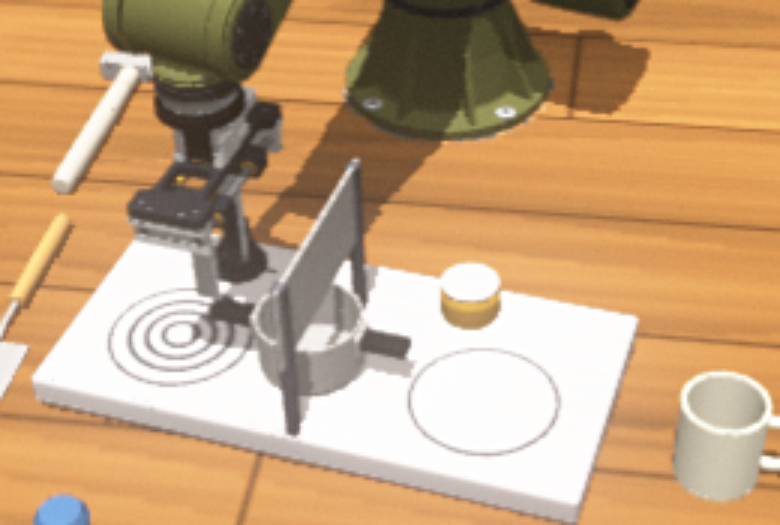

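The hand is above the right tab, with the near fingertip at about (207,295). Going down and gripping.

>>> play_rows([
  [[10, 0, 1, 0, 0, 0, 50], [10, 0, 0, 0, 0, 0, 50], [10, 0, 0, 0, 0, 0, 50], [10, 0, 0, 0, 0, 0, 50], [6, 0, 0, 0, 0, 0, 50], [4, 0, 0, 0, 0, 0, 50], [0, 0, 0, 0, 0, 0, 50]],
])

```text
time_s: 13.15
ee_pos: [0.5381, -0.1383, 0.0315]
eef_rot: [-1.713, 1.57, 2.826]
force: [0.0, 0.3, -0.6]
grip_width: 0.0498
```

>>> play_rows([
  [[0, 0, 0, 0, 0, 0, 15], [0, 0, 0, 0, 0, 0, 15], [0, 0, 0, 0, 0, 0, 15], [0, 0, 0, 0, 0, 0, 15], [0, 0, 0, 0, 0, 0, 15], [0, 0, 0, 0, 0, 0, 15]],
], grip_force=8)

```text
time_s: 13.75
ee_pos: [0.5384, -0.1385, 0.0323]
eef_rot: [1.435, 1.57, -0.309]
force: [-0.7, -0.6, 1.9]
grip_width: 0.0219
```

>>> play_rows([
  [[0, 0, 6, 0, 0, 0, 15], [0, 0, 10, 0, 0, 0, 15], [0, 0, 10, 0, 0, 0, 15], [0, 0, 10, 0, 0, 0, 15], [0, 0, 10, 0, 0, 0, 15], [0, 0, 10, 0, 0, 0, 15], [0, 0, 10, 0, 0, 0, 15], [0, 0, 8, 0, 0, 0, 15], [0, 0, 0, 0, 0, 0, 15]],
])

```text
time_s: 14.65
ee_pos: [0.5252, -0.2129, 0.0323]
eef_rot: [0.137, 1.57, -1.607]
force: [-2.0, -4.2, 2.3]
grip_width: 0.022
```

```bash
python3 - <<'E'
from h import *
from station import ctrl,viewer
to(ctrl.get_obs(),[*w(0,-231),.031],-9.94)
c=viewer.camera("scene"); im=c["img"][90:265,150:410]
cv2.imwrite("pics/s10.png",cv2.resize(im,None,fx=3,fy=3)[:,:,::-1])
c=viewer.camera("top"); im=c["img"][140:310,170:425]
cv2.imwrite("pics/t10.png",cv2.resize(im,None,fx=3,fy=3)[:,:,::-1])
E
```

```text
t 14.65 pos [ 0.5252 -0.2129  0.0323] hp [  -0.6 -176.6] F [-2.  -4.2  2.3] w 22.0 q [-0.45  0.48  1.6  -0.    1.06 -0.27]
jaw angle -9.96 shift mm [ 1.4  0.6 54.4] turn [-0.     0.001 -0.   ]
```

View pics/s10.png

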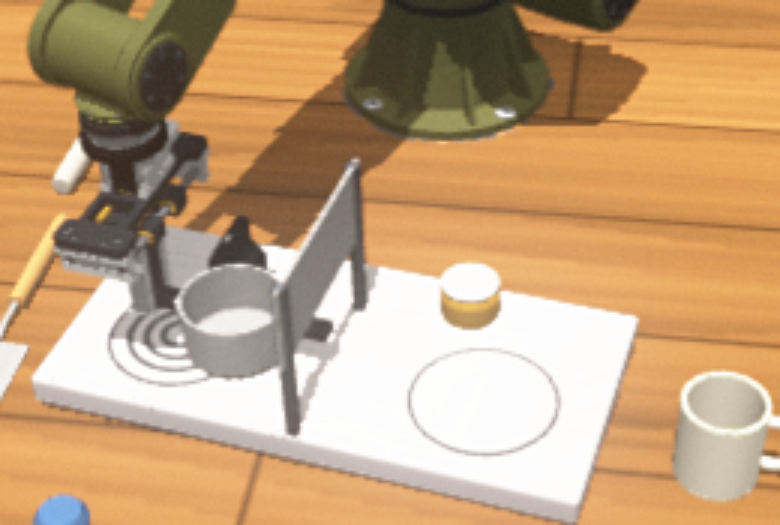

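View pics/t10.png

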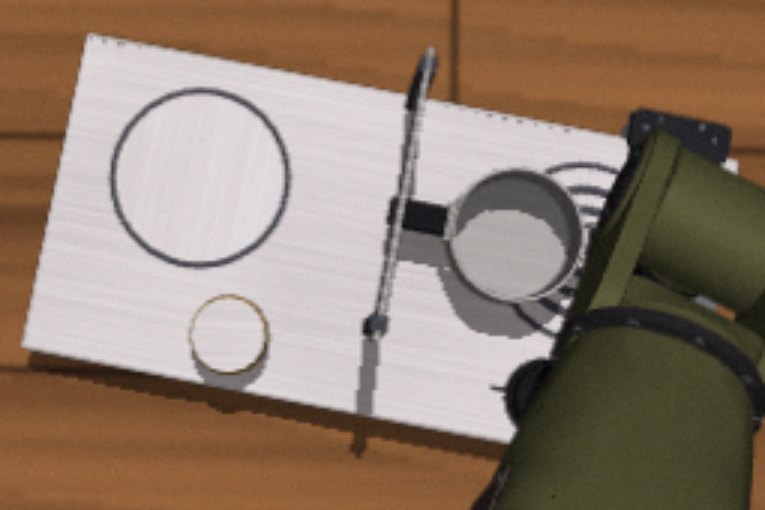

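```bash
python3 - <<'E'
from h import *
d=pickle.load(open("c0.pkl","rb"));T=d["top"]
p=onplane(T,[[515/3+169.7,234.5/3+139.7]],.10)[0];print(hp(p)*1000)
p=onplane(T,[[(198.8)/3+169.7,171.9/3+139.7]],.10)[0];print(hp(p)*1000)
print(hp(np.array([.5299,-.1868]))*1000)
E
```

```text
[ -3.070636   -89.88282313]
[ -2.31990138 145.4548389 ]
[  -0.51098 -150.04114]
```

>>> play_rows([
  [[0, 1, 6, 0, 0, 0, 15], [0, 1, 10, 0, 0, 0, 15], [0, 0, 10, 0, 0, 0, 15], [0, 0, 10, 0, 0, 0, 15], [0, 0, 10, 0, 0, 0, 15], [0, 0, 7, 0, 0, 0, 15], [0, 0, 4, 0, 0, 0, 15], [0, 0, 0, 0, 0, 0, 15]],
])

```text
time_s: 15.55
ee_pos: [0.5175, -0.2686, 0.0322]
eef_rot: [0.121, 1.57, -1.624]
force: [-1.5, 0.0, 5.5]
grip_width: 0.0221
```

```bash
python3 - <<'E'
from h import *
from station import ctrl,viewer
to(ctrl.get_obs(),[*w(0,-233),.031],-9.94)
c=viewer.camera("scene"); im=c["img"][90:265,150:410]
cv2.imwrite("pics/s11.png",cv2.resize(im,None,fx=3,fy=3)[:,:,::-1])
c=viewer.camera("top"); im=c["img"][140:310,250:450]
cv2.imwrite("pics/t11.png",cv2.resize(im,None,fx=3.5,fy=3.5)[:,:,::-1])
E
```

```text
t 15.55 pos [ 0.5175 -0.2686  0.0322] hp [   1.4 -232.8] F [-1.5  0.   5.5] w 22.1 q [-0.54  0.51  1.56 -0.    1.07 -0.37]
jaw angle -9.94 shift mm [ 1.2 -1.4  0.2] turn [-0.     0.001 -0.   ]
```

View pics/s11.png

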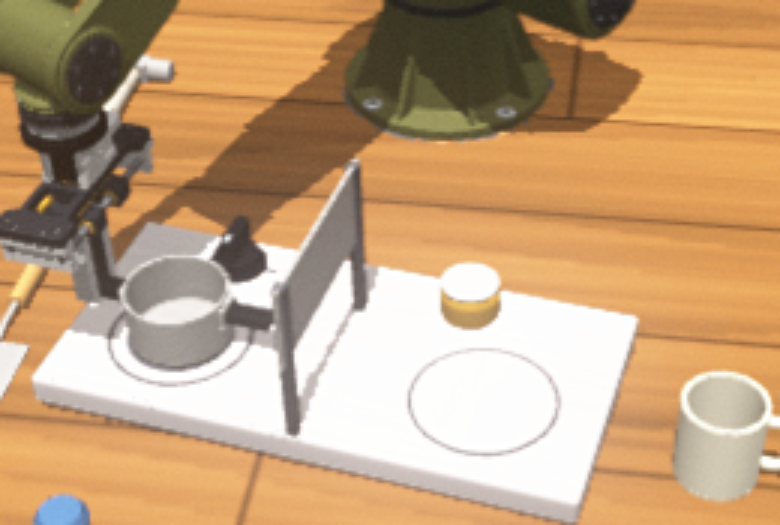

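View pics/t11.png

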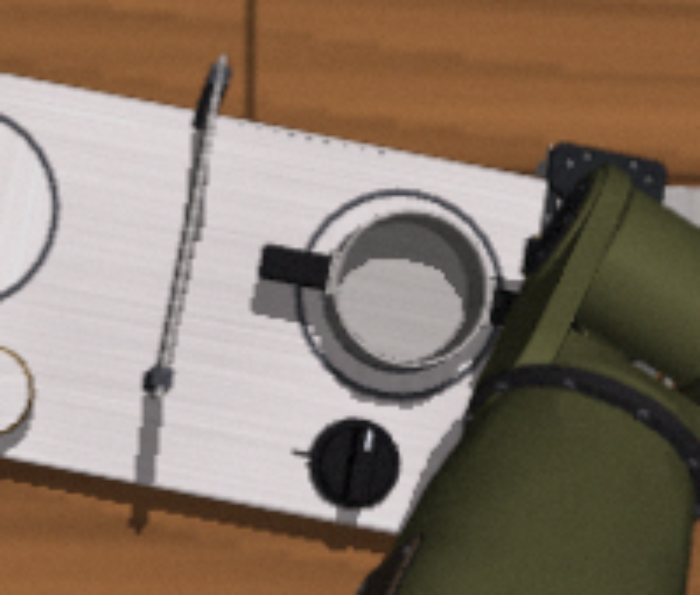

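```bash
python3 - <<'E'
from h import *
d=pickle.load(open("c0.pkl","rb"));T=d["top"];S=d["scene"]
f=lambda x,y:[x/3.5+249.64,y/3.5+139.64]
print("rim",hp(onplane(T,[f(410,289)],.10)[0])*1000,"tabL",hp(onplane(T,[f(296,267)],.09)[0])*1000,"tabL end",hp(onplane(T,[f(261,262)],.09)[0])*1000)
# scene rim: left121,right 233 top 258 bottom 322
print("rim scene",hp(onplane(S,[[177/3+149.67,287/3+89.67]],.10)[0])*1000)
p=np.array([*w(0,-150),.10]);a=np.linspace(0,6.28,40)
c=np.array([[*(p[:2]+.05*np.array([np.cos(t),np.sin(t)])),.1] for t in a])
q=(proj(T,c)-[249.64,139.64])*3.5;print("ideal rim top",q.min(0),q.max(0))
q=(proj(S,c)-[149.67,89.67])*3;print("ideal rim scene",q.min(0),q.max(0))
E
```

```text
rim [  -1.7468471  -146.72955161] tabL [ -0.9128552  -74.61039048] tabL end [ -2.0455802  -52.28401408]
rim scene [   1.78188293 -148.6544936 ]
ideal rim top [336.46123944 207.9958166 ] [493.99610358 366.90357363]
ideal rim scene [122.01552202 251.65998519] [230.52964325 321.28867414]
```

Both views put the pot within about 3 mm of centre. Releasing and lifting.

>>> play_rows([
  [[0, 0, 0, 0, 0, 0, 50], [0, 0, 0, 0, 0, 0, 50], [0, 0, 0, 0, 0, 0, 50], [0, 0, 0, 0, 0, 0, 50], [-10, 0, 0, 0, 0, 0, 50], [-20, 0, 0, 0, 0, 0, 50], [-25, 0, 0, 0, 0, 0, 50], [-25, 0, 0, 0, 0, 0, 50], [-20, 0, 0, 0, 0, 0, 50], [0, 0, 0, 0, 0, 0, 50]],
])

```text
time_s: 16.65
ee_pos: [0.5189, -0.2684, 0.1355]
eef_rot: [1.207, 1.566, -0.536]
force: [-0.1, 0.8, -0.2]
grip_width: 0.0499
```

>>> play_rows([
  [[0, 0, 0, -0.14, 0, 0, 45], [0, 0, 0, -0.14, 0, 0, 45], [0, 0, 0, -0.14, 0, 0, 45], [0, 0, 0, -0.14, 0, 0, 45], [0, 0, 0, -0.14, 0, 0, 45], [0, 0, 0, -0.14, 0, 0, 45], [0, 0, 0, -0.14, 0, 0, 45], [0, 0, 0, -0.14, 0, 0, 45], [0, 0, 0, -0.14, 0, 0, 45], [0, 0, 0, -0.14, 0, 0, 45]],
])

```text
time_s: 17.65
ee_pos: [0.5174, -0.2676, 0.1311]
eef_rot: [2.965, 1.57, 2.627]
force: [-0.2, -0.3, -0.1]
grip_width: 0.0452
```

```bash
python3 - <<'E'
from h import *
from station import ctrl,viewer
to(ctrl.get_obs(),[*w(-116,-137),.13],80.06)
c=viewer.camera("top"); im=c["img"][140:310,250:450]
cv2.imwrite("pics/t12.png",cv2.resize(im,None,fx=3.5,fy=3.5)[:,:,::-1])
c=viewer.camera("scene"); im=c["img"][90:265,150:410]
cv2.imwrite("pics/s12.png",cv2.resize(im,None,fx=3,fy=3)[:,:,::-1])
E
```

```text
t 17.65 pos [ 0.5174 -0.2676  0.1311] hp [   1.1 -231.8] F [-0.2 -0.3 -0.1] w 45.2 q [-0.54  0.4   1.47 -0.    1.27 -1.77]
jaw angle 70.63 shift mm [   1.3   74.3 -131. ] turn [-0.165 -0.001 -0.   ]
```

View pics/t12.png

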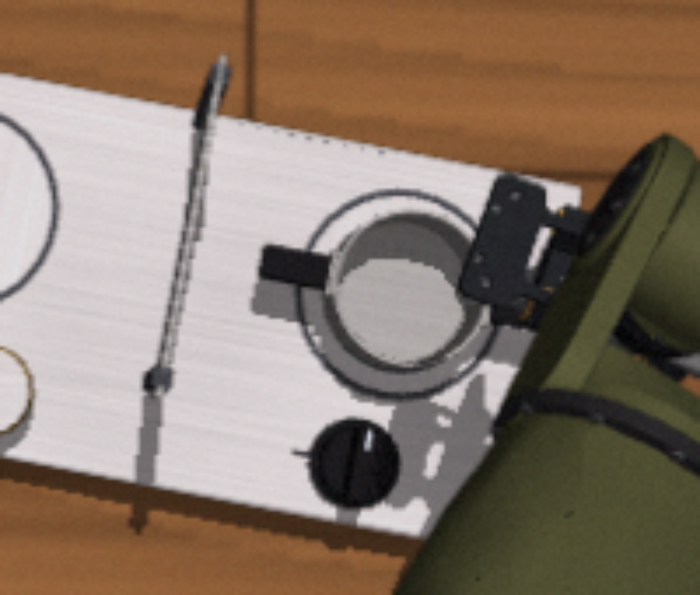

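View pics/s12.png

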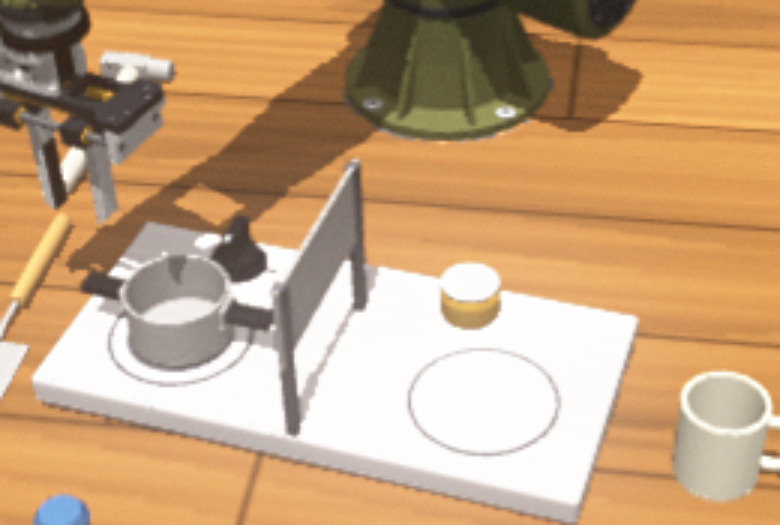

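Pot stands free on the rings, flat. Now to the knob.

>>> play_rows([
  [[0, 10, -17, 0, 0, 0, 45], [0, 10, -19, 0, 0, 0, 45], [0, 10, -19, 0, 0, 0, 45], [0, 11, -19, 0, 0, 0, 45], [0, 11, -19, 0, 0, 0, 45], [0, 11, -19, 0, 0, 0, 45], [0, 11, -19, 0, 0, 0, 45], [0, 0, 0, -0.08, 0, 0, 45], [0, 0, 0, -0.085, 0, 0, 45], [0, 0, 0, 0, 0, 0, 45]],
])

```text
time_s: 18.75
ee_pos: [0.4191, -0.1538, 0.1318]
eef_rot: [2.877, 1.571, 2.695]
force: [0.7, -0.2, -0.7]
grip_width: 0.045
```

```bash
python3 - <<'E'
from h import *
from station import ctrl,viewer
to(ctrl.get_obs(),[*w(-116,-137),.029],80.06)
c=viewer.camera("scene"); im=c["img"][80:220,150:340]
cv2.imwrite("pics/s13.png",cv2.resize(im,None,fx=4,fy=4)[:,:,::-1])
d=pickle.load(open("c0.pkl","rb"));S=d["scene"];p=np.array([*w(-116,-137),.085])
print("bar top ends",[(proj(S,p+np.r_[s*XH*.023,0])[0]-[149.6,79.6])*4 for s in (-1,0,1)])
E
```

```text
t 18.75 pos [ 0.4191 -0.1538  0.1318] hp [-115.3 -136.7] F [ 0.7 -0.2 -0.7] w 45.0 q [-0.43  0.1   1.84  0.    1.2  -1.82]
jaw angle 79.61 shift mm [102.8  -0.3  -0.7] turn [-0.008 -0.    -0.   ]
bar top ends [array([332.40304383, 324.79852131]), array([320.34428779, 342.94127384]), array([308.01452797, 361.48480627])]
```

View pics/s13.png

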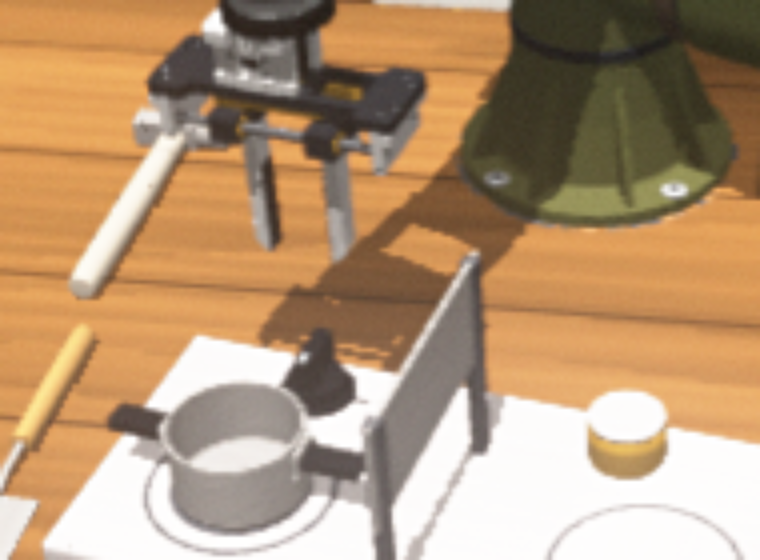

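>>> play_rows([
  [[10, 0, -0.7, -0.008, 0, 0, 45], [20, 0, 0, 0, 0, 0, 45], [20, 0, 0, 0, 0, 0, 45], [15, 0, 0, 0, 0, 0, 45], [10, 0, 0, 0, 0, 0, 45], [6, 0, 0, 0, 0, 0, 45], [6, 0, 0, 0, 0, 0, 45], [0, 0, 0, 0, 0, 0, 45]],
])

```text
time_s: 19.6
ee_pos: [0.4184, -0.1538, 0.0446]
eef_rot: [2.861, 1.57, 2.69]
force: [0.1, 0.4, 0.1]
grip_width: 0.0451
```

>>> play_rows([
  [[3, 0, 0, 0, 0, 0, 45], [3, 0, 0, 0, 0, 0, 45], [3, 0, 0, 0, 0, 0, 45], [3, 0, 0, 0, 0, 0, 45], [0, 0, 0, 0, 0, 0, 45]],
])

```text
time_s: 20.1
ee_pos: [0.4184, -0.1537, 0.0327]
eef_rot: [2.868, 1.57, 2.697]
force: [0.6, -0.6, 0.0]
grip_width: 0.0448
```

```bash
python3 - <<'E'
from h import *
from station import ctrl,viewer
to(ctrl.get_obs(),[*w(-116,-137),.029],80.06)
c=viewer.camera("scene"); im=c["img"][80:220,150:340]
cv2.imwrite("pics/s14.png",cv2.resize(im,None,fx=4,fy=4)[:,:,::-1])
E
```

```text
t 20.1 pos [ 0.4184 -0.1537  0.0327] hp [-116.  -136.7] F [ 0.6 -0.6  0. ] w 44.8 q [-0.43  0.24  1.94  0.    0.96 -1.83]
jaw angle 80.21 shift mm [ 3.7 -0.3  0. ] turn [ 0.003 -0.001 -0.   ]
```

View pics/s14.png

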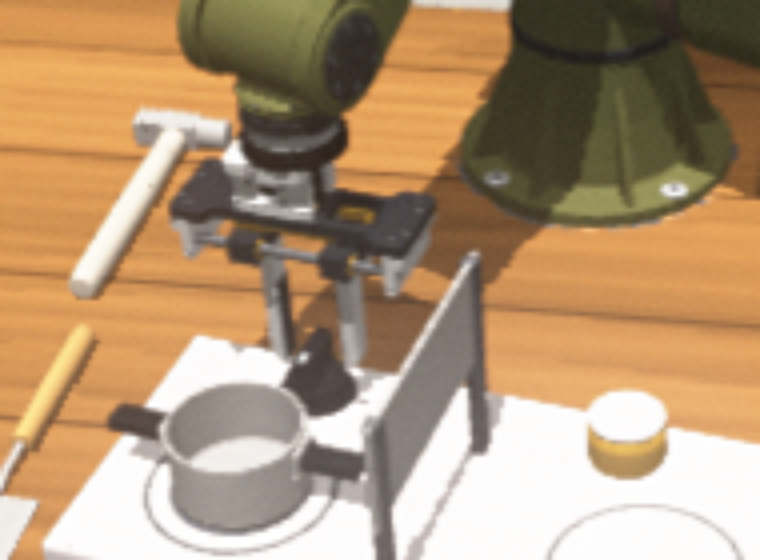

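>>> play_rows([
  [[3, 0, 0, 0, 0, 0, 45], [2, 0, 0, 0, 0, 0, 45], [0, 0, 0, 0, 0, 0, 8], [0, 0, 0, 0, 0, 0, 8], [0, 0, 0, 0, 0, 0, 8], [0, 0, 0, 0, 0, 0, 8], [0, 0, 0, 0, 0, 0, 8], [0, 0, 0, 0, 0, 0, 8]],
], grip_force=20)

```text
time_s: 20.95
ee_pos: [0.4181, -0.1579, 0.0282]
eef_rot: [-1.475, 1.564, -1.645]
force: [-9.6, -35.6, -6.1]
grip_width: 0.0136
```

```bash
python3 - <<'E'
from h import *
from station import ctrl,viewer
o=ctrl.get_obs();to(o,[*w(-116,-137),.029],80.06);print(o["moment"])
E
```

```text
t 20.95 pos [ 0.4181 -0.1579  0.0282] hp [-115.6 -140.9] F [ -9.6 -35.6  -6.1] w 13.6 q [-0.44  0.25  1.94 -0.01  0.95 -1.83]
jaw angle 80.25 shift mm [-0.8  3.8 -0.3] turn [0.003 0.001 0.007]
[-6.88445899  1.68164819 -0.05011982]
```

Gripped the bar (13.6 mm), but the side force is 36 N. The knob's axis is about 4 mm further toward -y than measured, so I'll shift the command to relieve it.

>>> play_rows([
  [[0, -2, 0, 0, 0, 0, 8], [0, -2.3, 0, 0, 0, 0, 8], [-0.5, 0, 0, 0, 0, 0, 8], [0, 0, 0, 0, 0, 0, 8]],
])

```text
time_s: 21.35
ee_pos: [0.4178, -0.1584, 0.0283]
eef_rot: [-1.457, 1.57, -1.627]
force: [1.5, -5.5, -7.0]
grip_width: 0.0137
```

```bash
python3 - <<'E'
from h import *
from station import ctrl,viewer
o=ctrl.get_obs();to(o,[*w(-116,-141),.029],80.06);print(o["moment"], o["force"][:2]@XH,o["force"][:2]@YH)
E
```

```text
t 21.35 pos [ 0.4178 -0.1584  0.0283] hp [-115.8 -141.4] F [ 1.5 -5.5 -7. ] w 13.7 q [-0.44  0.25  1.94 -0.    0.95 -1.84]
jaw angle 80.22 shift mm [-0.7  0.4 -0.2] turn [0.003 0.    0.001]
[-1.02014628 -0.34627002  0.00991982] 2.424896883159553 -5.17651295257886
```

>>> play_rows([
  [[0, -0.5, 0, 0.08, 0, 0, 8], [0, 0, 0, 0.1, 0, 0, 8], [0, 0, 0, 0.1, 0, 0, 8], [0, 0, 0, 0.1, 0, 0, 8], [0, 0, 0, 0.1, 0, 0, 8], [0, 0, 0, 0, 0, 0, 8]],
])

```text
time_s: 21.95
ee_pos: [0.4182, -0.1576, 0.0283]
eef_rot: [1.782, 1.569, 1.128]
force: [5.7, 5.1, -6.8]
grip_width: 0.0138
```

```bash
python3 - <<'E'
from h import *
from station import ctrl,viewer
o=ctrl.get_obs();to(o,[*w(-116,-141),.029],80.06-57.3);print(o["moment"])
E
```

```text
t 21.95 pos [ 0.4182 -0.1576  0.0283] hp [-115.6 -140.6] F [ 5.7  5.1 -6.8] w 13.8 q [-0.44  0.25  1.94  0.    0.95 -1.36]
jaw angle 52.52 shift mm [-0.7 -0.6 -0.2] turn [ 0.519 -0.001 -0.001]
[ 1.02543952 -1.18024278  0.0403162 ]
```

>>> play_rows([
  [[0, 0, 0, 0.1, 0, 0, 8], [0, 0, 0, 0.1, 0, 0, 8], [0, 0, 0, 0.1, 0, 0, 8], [0, 0, 0, 0.1, 0, 0, 8], [0, 0, 0, 0.08, 0, 0, 8], [0, 0, 0, 0.05, 0, 0, 8], [0, 0, 0, 0.03, 0, 0, 8], [0, 0, 0, 0, 0, 0, 8], [0, 0, 0, 0, 0, 0, 8]],
])

```text
time_s: 22.85
ee_pos: [0.4189, -0.1572, 0.0284]
eef_rot: [1.871, 1.568, 0.661]
force: [12.7, 10.0, -9.6]
grip_width: 0.0137
```

```bash
python3 - <<'E'
from h import *
from station import ctrl,viewer
o=ctrl.get_obs();to(o,[*w(-116,-141),.029],80.06-57.3);print(o["moment"])
for n,b in (("scene",(80,220,150,340)),("top",(140,310,250,450))):
    c=viewer.camera(n); im=c["img"][b[0]:b[1],b[2]:b[3]]
    cv2.imwrite(f"pics/{n}15.png",cv2.resize(im,None,fx=4,fy=4 if n=="scene" else 3.5)[:,:,::-1])
E
```

```text
t 22.85 pos [ 0.4189 -0.1572  0.0284] hp [-114.9 -140. ] F [12.7 10.  -9.6] w 13.7 q [-0.44  0.25  1.94  0.    0.95 -0.8 ]
jaw angle 20.66 shift mm [-0.6 -1.4  0.3] turn [-0.037 -0.001 -0.003]
[ 1.95287719 -2.26039051  0.35935639]
```

View pics/scene15.png

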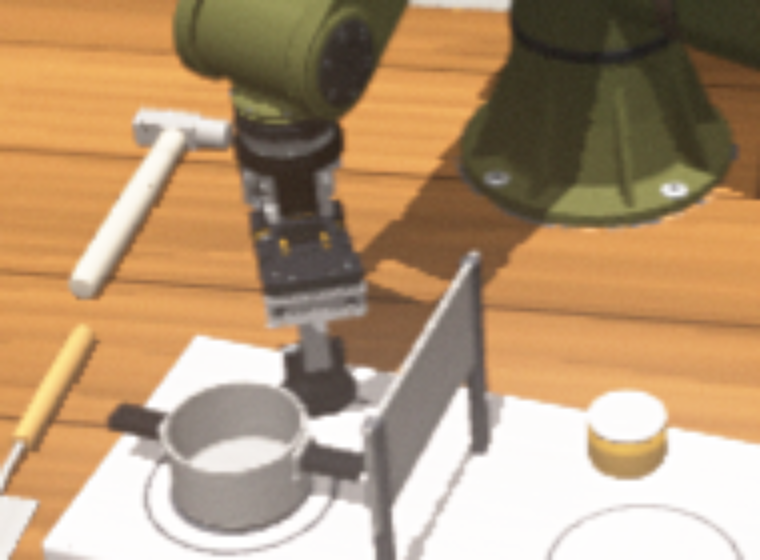

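The twist moment has jumped from 0.04 to 0.36 N m after 1.04 rad, so it is against the stop. Turning back, then releasing.

>>> play_rows([
  [[0, 0, 0, -0.1, 0, 0, 8], [0, 0, 0, -0.12, 0, 0, 8], [0, 0, 0, -0.12, 0, 0, 8], [0, 0, 0, -0.12, 0, 0, 8], [0, 0, 0, -0.12, 0, 0, 8], [0, 0, 0, -0.12, 0, 0, 8], [0, 0, 0, -0.12, 0, 0, 8], [0, 0, 0, -0.12, 0, 0, 8], [0, 0, 0, -0.1, 0, 0, 8], [0, 0, 0, 0, 0, 0, 8]],
])

```text
time_s: 23.95
ee_pos: [0.4178, -0.1585, 0.0283]
eef_rot: [-2.192, 1.571, -2.361]
force: [2.2, -2.9, -6.8]
grip_width: 0.0139
```

>>> play_rows([
  [[0, 0, 0, 0, 0, 0, 45], [0, 0, 0, 0, 0, 0, 45], [0, 0, 0, 0, 0, 0, 45], [0, 0, 0, 0, 0, 0, 45], [-8, 0, 0, 0, 0, 0, 45], [-15, 0, 0, 0, 0, 0, 45], [-25, 0, 0, 0, 0, 0, 45], [-25, 0, 0, 0, 0, 0, 45], [-25, 0, 0, 0, 0, 0, 45], [-25, 0, 0, 0, 0, 0, 45]],
])

```text
time_s: 24.95
ee_pos: [0.4177, -0.1585, 0.1533]
eef_rot: [-0.237, 1.57, -0.408]
force: [0.3, -0.4, 0.6]
grip_width: 0.0451
```

>>> play_rows([
  [[0, 0, -20, 0, 0, 0, 45], [0, 0, -20, 0, 0, 0, 45], [0, 0, -20, 0, 0, 0, 45], [0, 0, -20, 0, 0, 0, 45], [0, 0, 0, 0, 0, 0, 45], [0, 0, 0, 0, 0, 0, 45]],
])

```text
time_s: 25.55
ee_pos: [0.3394, -0.1452, 0.1522]
eef_rot: [-0.315, 1.569, -0.486]
force: [-0.4, 0.4, -0.2]
grip_width: 0.0454
```

```bash
python3 - <<'E'
from h import *
from station import ctrl,viewer
o=ctrl.get_obs();to(o,[*w(-116,-141),.15],80.06);print(o["moment"])
for n,b in (("scene",(80,220,150,340)),("top",(140,310,250,450))):
    c=viewer.camera(n); im=c["img"][b[0]:b[1],b[2]:b[3]]
    f=4 if n=="scene" else 3.5
    cv2.imwrite(f"pics/{n}16.png",cv2.resize(im,None,fx=f,fy=f)[:,:,::-1])
E
```

```text
t 25.55 pos [ 0.3394 -0.1452  0.1522] hp [-195.3 -141.9] F [-0.4  0.4 -0.2] w 45.4 q [-0.5  -0.11  2.    0.    1.25 -1.9 ]
jaw angle 80.19 shift mm [ 2.3  0.8 79.3] turn [0.002 0.001 0.   ]
[ 0.04256729 -0.02801974  0.01618251]
```

View pics/scene16.png

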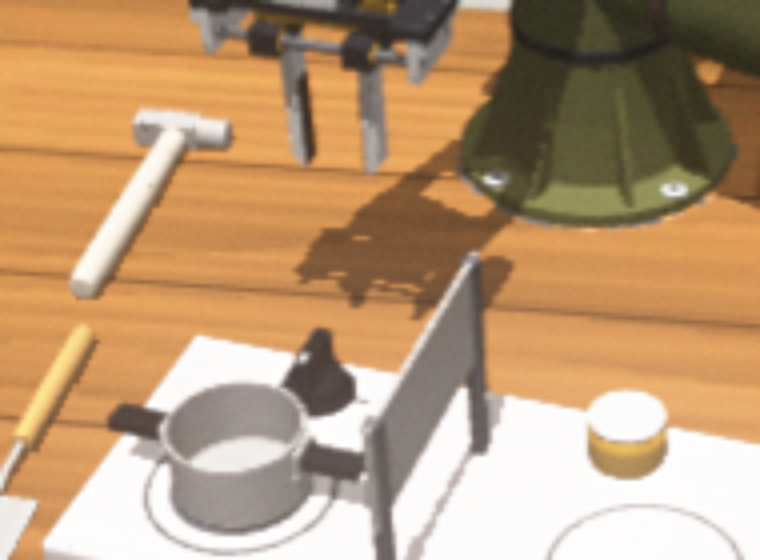

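View pics/top16.png

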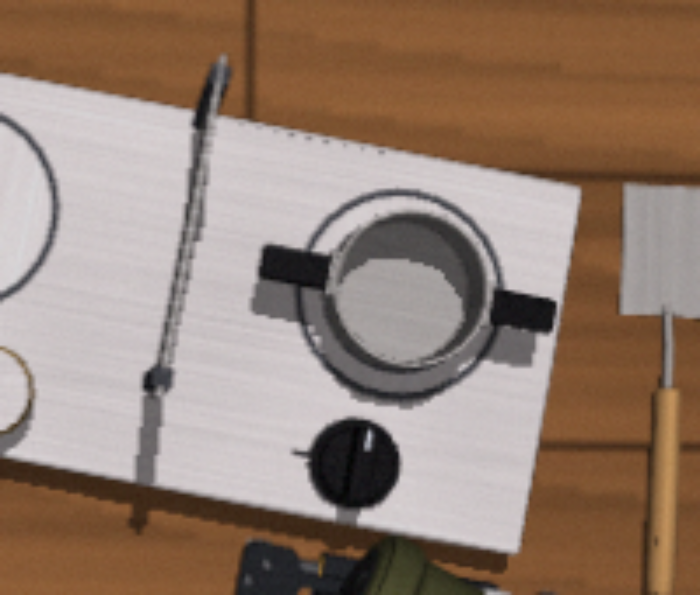

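The knob mark is back at (369,440), as at rest. The pot's tabs at (296,267) and (524,311) put its centre at (410,289) on the rings, and the bystanders are unmoved. Handing in.

```bash
python3 -c "
from station import hand_in
print(hand_in())"
```

```text
the job is handed in; nothing more can be done
None
```

I handed the job in at about 25.7 s on the robot's clock. The pot stands on the ringed circle and the knob has been turned to its stop and is back at rest; `hand_in()` gives no verdict.

- **Pot:** I pushed it under the screen by the left tab, let go, went over the screen and drew it on by the right tab. It looked flat on the plate in every picture I took.
- **Position:** the last measurement, taken just before letting go, put the pot 2–4 mm from the ring centre in both views. It was in the same place in the final top picture.
- **Knob:** I turned it 1.04 rad, and the twist moment rose from 0.04 to 0.36 N m, which I took as the stop. I then turned it back and released it. In the final picture its mark is at the same spot as at rest.
- **Bystanders:** the tin and spatula look unmoved in the final picture. The mug is outside that crop; it looked unmoved in the earlier views, and the hand was not near it again.

Three things disagreed along the way:
- **Tip height:** the fingertips were really about 37 mm higher than the reported TCP z, as found from both cameras. Because of this the first grasp closed on nothing above the left tab. I corrected all heights afterwards.
- **Knob position:** the knob's axis was about 4 mm off my camera estimate. Gripping it gave a short side force of about 36 N, which I relieved by shifting before the twist.
- **Pot estimate:** the rim and tab estimates of the pot's position differed by up to 4 mm.

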